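# Air-rinse the pantry canisters

## Task

Air-rinse the upturned steel canisters: set the air tap half open (the 45 degree mark), then, smallest first and one at a time in order of size, stand each canister mouth down, centred over the rinser's jet, press the plunger fully home and let it spring back, and stand the canister, still mouth down, on the drying mat. When all the canisters there are stand on the mat, shut the tap fully. Work the plunger only with the tap at half, and leave the other things on the counter where they are.

Things in the scene. Friction and masses are not known exactly. Their poses are not given: they have to be found in the camera images.
- small: small upturned storage canister, plain steel, a closed cylinder for gripping purposes: 44 mm across, 45 mm tall, standing mouth down; origin at the centre of its underside (the mouth), z up; about 70 g. May be absent.
- medium: medium upturned storage canister, plain steel, a closed cylinder for gripping purposes: 52 mm across, 62 mm tall, standing mouth down; origin at the centre of its underside (the mouth), z up; about 110 g. May be absent.
- large: large upturned storage canister, plain steel, a closed cylinder for gripping purposes: 60 mm across, 80 mm tall, standing mouth down; origin at the centre of its underside (the mouth), z up; about 160 g. May be absent.
- rinser: air rinser, fixed to the counter: aluminium base plate 100 mm (x) by 235 mm (y, from -60 to +175 mm) and 4 mm thick, origin under the air jet at counter level; at its +y end, 130 mm from the jet, a white pump column 54 mm across and 54 mm tall carries the black plunger
- jet (a point): the brass air jet, flush in the middle of a 68 mm dark ring on the rinser's plate, 4 mm above the counter; a canister is rinsed standing mouth down on the plate with its centre over the jet (centred within 12 mm)
- plunger_top (a point): centre of the top of the plunger's black round cap (40 mm across, 10 mm thick), 85 mm above the counter when up, 65 mm when fully down; it moves with the plunger
- plunger (a joint): plunger travel in m: 0 up, 0.020 bottomed against its stop; pressed straight down it needs about 2 N to start and 9 N at the bottom, and springs back by itself
- airtank: grey air tank lying on the counter, fixed, 150 mm long (along its x), 68 mm across, 72 mm tall; origin on the counter below the tap's pivot. On top of it a white round dial 72 mm across (top at 80 mm) with tick marks each 15 degrees, long ones at shut (pointing along the tank's -x), half open (45 degrees) and full open (90 degrees)
- tap_pivot (a point): point on the tap's upright turning axis at mid-height of the steel lever, 104 mm above the counter. The lever is a level bar 12 mm wide and 22 mm tall (93 to 115 mm above the counter) that reaches 65 mm from the axis at its pointing end and 20 mm at the other; it can be pinched across its width at the axis and turned
- tap_tip (a point): end of the tap lever's long, pointing arm, 65 mm from the axis at mid-height; the horizontal direction from tap_pivot to tap_tip is where the tap points
- tap (a joint): tap opening in rad: 0 shut (lever points along the tank's -x, against a stop), growing anticlockwise seen from above, 0.785 half open, 1.571 full open (stop); it stays where it is left (friction about 0.08 N m)
- mat: grey ribbed drying mat, fixed, 240 mm (its x) by 160 mm (its y), 3 mm thick; origin at the centre of its underside
- pear: bystander: wooden pear ornament, 54 mm across, 68 mm tall, origin under it
- jug: bystander: white mug, 68 mm across, 85 mm tall, origin under it
- jar: bystander: glass jar with wooden lid, 52 mm across, 75 mm tall, origin under it
- oil: bystander: amber glass bottle, 50 mm across, 150 mm tall, origin under it
- bowl: bystander: blue bowl, 110 mm across, 45 mm tall, origin under it
- spoon: bystander: steel spoon with a wooden handle, lying on the counter between rinser and mat, under 25 mm tall
Not all that is in view belongs to the job. What is shaped like the small but red is not meant. What is shaped like the medium but purple is not meant.

How it is judged (in metres and radians):
On the way, in this order (a step that is already met when the one before it is completed fails the run):
1. the tap is set half open (45 degrees, within 6) (value of joint tap between 0.68 and 0.89 rad), for 0.3 s.
2. the small canister stands over the jet while the plunger is pressed fully home (horizontal distance between small and jet below 0.012 m and z of small in the frame of jet below 0.005 m and angle between small's own z axis and vertical below 0.1 rad and z of plunger_top in the frame of small below 0.064 m), for 0.1 s.
3. the medium canister stands over the jet while the plunger is pressed fully home (horizontal distance between medium and jet below 0.012 m and z of medium in the frame of jet below 0.005 m and angle between medium's own z axis and vertical below 0.1 rad and z of plunger_top in the frame of medium below 0.064 m), for 0.1 s.
4. the large canister stands over the jet while the plunger is pressed fully home (horizontal distance between large and jet below 0.012 m and z of large in the frame of jet below 0.005 m and angle between large's own z axis and vertical below 0.1 rad and z of plunger_top in the frame of large below 0.064 m), for 0.1 s.
At the end, for the whole second after the job is handed in: Every canister present has been rinsed in order of size and stands upright (mouth down, within about 6 degrees), at rest on the drying mat with its centre over the mat (at least 5 mm inside its edge); the tap is shut (within 4 degrees) and the plunger is up (within 3 mm) (value of joint tap below 0.07 rad and value of joint plunger below 0.003 m and x of small in the frame of mat between -0.115 and 0.115 m and y of small in the frame of mat between -0.075 and 0.075 m and height (world z) of each of small, medium, large below 0.01 m and angle between each of small, medium, large's own z axis and vertical below 0.1 rad and linear speed of each of small, medium, large below 0.02 m/s and x of medium in the frame of mat between -0.115 and 0.115 m and y of medium in the frame of mat between -0.075 and 0.075 m and x of large in the frame of mat between -0.115 and 0.115 m and y of large in the frame of mat between -0.075 and 0.075 m); the robot touches nothing.
It fails at once if the plunger is worked while the tap is not half open (more than 8 degrees off) (value of joint plunger above 0.006 m and (value of joint tap below 0.645 rad or value of joint tap above 0.925 rad)).
It fails at once if another thing on the counter is disturbed (moved over 40 mm) (distance of any of pear, jug, jar, oil, bowl, spoon from where it was at the start of the episode above 0.04 m).
Of small, medium, large only 2 to 3 are there at a start; the rules pass over those that are not, and their reading is None.
At some moment in a run one of small, medium, large may be knocked a few centimetres aside while the robot is not near it.
Once in a run the grip may slacken for a moment while it holds something.
It also fails if it takes over 210 s, if anything falls off the work surface, if the arm or the gripper's body presses on something with over 40 N, if the wrist force passes 120 N, or if a joint passes its speed limit or range.

## Robot

A 6-joint arm with a two-finger parallel gripper is mounted at the origin on the work surface. World frame = base frame: x ahead of the robot, y to its left, z up, the work surface at z = 0. Lengths are in m, angles in degrees, forces in N, time in s.
With the tool pointing down it reaches from about 0.375 to 0.9 m from the base axis. Payload 3.1 kg.
Tool frame: the origin (TCP) lies at the very end of the fingers, on their centre line; the grasp point (between the pads) lies 19 mm behind it (bot.tcp_to_grasp is the distance from the TCP to the grasp point, in m); z points along the fingers, y is the direction in which the jaws open and shut (so a half turn about z gives the same grasp; the last joint's range is limited). The gripper opens to 87 mm and grips with 3 to 60 N. Pads are 19 mm wide; open, the fingers measure 117 mm over their backs; the gripper's body (75 mm by 190 mm) begins 51 mm behind the grasp point.
Start: joints at [-78.065, 30.224, 82.088, -0, 67.689, -10.227], TCP at [0.236, -0.579, 0.223] pointing down, gripper open.
Joint ranges: [-176.69, 176.69], [-43.24, 126.21], [12.49, 139.97], [-82, 262], [0, 151.66], [-163.58, 163.58]. Speed limits (degrees/s): [159.86, 159.86, 180, 180, 180, 180].

## Interface

Orientations are given as a 3x3 rotation matrix whose columns are the frame's x, y, z axes.
In Python, from rig import telemetry, eyes, order, bot gives the robot as it stands. The module is installed in compiled form; this text tells all that it offers.
- The arm moves only by the tool servo_tool, never from a script. Its argument "targets" is a list of rows, each a list of 2 entries, a list of its own where there are three numbers: the shift along the tool's x, y, z in m, then the turn, a rotation vector about the tool's x, y, z in rad. In form: [[[tx, ty, tz], [wx, wy, wz]], ...]. A call has 1 to 12 rows; each row is the pose to reach, as a shift and turn from the pose commanded when the call began, along the tool's axes at that moment; what a row does not reach only later rows make up. A row lasts 1/8 s, in which the tool goes at most 62.5 mm and 10.7 degrees, less where a joint would pass 70% of its speed; a pose out of reach is approached as far as the arm can. A call with a gripper value outside its range is refused whole. "gripper" is the finger opening in m, from 0 to 0.087, set as the call begins (left out, the last holds). The fingers move at their own pace and stop on an object; the grip force is fixed at half the most. Time passes only in rows, so rows that repeat a pose let the fingers close. It gives the time, the measured TCP pose, the force and the opening at its end, in the units of the state.
- telemetry.read_state(): the state, without advancing time (a new reading comes with each control period).
- eyes.capture(name): name is "scene" or "side" or "wrist"; returns a dict with "pixels" (384x512x3 uint8, blue, green, red), "intrinsics" (3x3 intrinsics, pixels), "k1" (the pictures are not rectified: a ray, as slopes to the right and down, at radius r is drawn at 1 + k1 r^2 times it, then the intrinsics apply), "extrinsics" (4x4, takes a point from camera to world coordinates); the wrist camera has in their place "T_tool_cam" (4x4, takes a point from camera to tool coordinates, whose origin is the TCP and whose axes are the flange's). Camera axes: x right, y down, z forward; pixel columns grow to the right and rows downward; lengths in m; the calibration is good to about 2 mm. A picture is of the moment at which its call begins: read the wrist's pose just before it. There is no depth.
- order.hand_in(): hands the job in, once; it reports no verdict.
The state is a dict: "time_s": time; "joint_positions": joint angles; "qvel": joint speeds; "tau": joint torques, N m; "position": TCP position; "tcp_rot": TCP orientation; "force": force on the tool from outside, world axes, zero at the start; "moment": the same for the moment, N m; "opening": opening from 0.0 (shut) to 1.0 (fully open).
Only numpy, scipy, OpenCV 4.12 (cv2) and the standard library are available. Lean on these libraries where they do the work, as an engineer would, in place of code of your own. Each camera call takes 0.05 s, during which the arm holds its last target. There are 200 camera calls.

## Working session

There is one attempt and no reset: what is moved stays moved. The work goes in short steps, Python scripts to look and compute and a tool call to move; the robot and the scene stay as the last step left them, time stands still between calls to the robot, and variables do not carry over. Pictures are saved under pics/ and viewed, about 12 in all and at most 16, crops included, and the job is handed in when it is done.

Besides the shell and the picture viewer there is one more tool, called by a JSON object that holds its "api" and its "payload", one argument or row to a line. servo_tool: Moves the arm, as the interface text tells. Its arguments: {"type":"object","properties":{"targets":{"type":"array","items":{"type":"array"}},"gripper":{"type":"number"}},"required":["targets"]}

```bash
mkdir -p pics
cat > h.py <<'E'
import numpy as np, cv2
from rig import telemetry, eyes, order, bot
def cap(name,fn=None):
    s=telemetry.read_state(); c=eyes.capture(name)
    if 'extrinsics' in c: T=np.array(c['extrinsics'])
    else:
        W=np.eye(4); W[:3,:3]=s['tcp_rot']; W[:3,3]=s['position']; T=W@np.array(c['T_tool_cam'])
    c['T']=T
    if fn: cv2.imwrite('pics/'+fn,c['pixels'])
    return c
def ray(c,u,v):
    K=np.array(c['intrinsics']); k=c['k1']
    d=np.array([(u-K[0,2])/K[0,0],(v-K[1,2])/K[1,1]]); x=d.copy()
    for _ in range(20): x=d/(1+k*(x@x))
    return c['T'][:3,:3]@np.array([x[0],x[1],1.])
def onz(c,u,v,z):
    r=ray(c,u,v); o=c['T'][:3,3]; return (o+r*(z-o[2])/r[2]).round(4)
def proj(c,p):
    K=np.array(c['intrinsics']); q=np.linalg.inv(c['T'])@np.r_[p,1]; x=q[:2]/q[2]; x=x*(1+c['k1']*(x@x))
    return (K[0,0]*x[0]+K[0,2],K[1,1]*x[1]+K[1,2])
E
python3 - <<'E'
from h import *
s=telemetry.read_state(); print(s)
a=cap('scene','scene0.png');b=cap('side','side0.png');w=cap('wrist','wrist0.png')
for c in (a,b,w): print(c['intrinsics'],c['k1'],c['T'].round(3).tolist())
E
```

```text
{'time_s': 0.0, 'joint_positions': array([-7.80657240e+01,  3.02786783e+01,  8.21566593e+01, -1.10260732e-03,
        6.76901748e+01, -1.02271448e+01]), 'qvel': array([-0.02486254,  0.01160441,  0.01068939,  0.06433338,  0.06613229,
        0.02248953]), 'tau': array([ 1.68197294e-03, -4.40033305e+01, -1.76592529e+01,  6.33549714e-02,
        5.82508184e-02, -1.59969100e-04]), 'position': array([ 0.23562865, -0.57808094,  0.22157322]), 'tcp_rot': array([[ 9.26122113e-01,  3.77223556e-01, -4.70412442e-04],
       [ 3.77223666e-01, -9.26119716e-01,  2.13957210e-03],
       [ 3.71438758e-04, -2.15895574e-03, -9.99997600e-01]]), 'force': array([ 0.74841246,  1.08594499, -0.04491516]), 'moment': array([0.03077764, 0.00835752, 0.01530515]), 'opening': 0.998909871832188}
[[349.74278519   0.         248.16266034]
 [  0.         349.74278519 191.01687682]
 [  0.           0.           1.        ]] 0.0025880144536167132 [[0.731, 0.401, -0.552, 1.105], [0.683, -0.446, 0.579, -0.556], [-0.014, -0.8, -0.6, 0.677], [0.0, 0.0, 0.0, 1.0]]
[[346.8925252    0.         252.64924835]
 [  0.         346.8925252  189.78897614]
 [  0.           0.           1.        ]] 0.012342707937709432 [[0.903, -0.307, 0.302, 0.347], [-0.43, -0.608, 0.668, -0.517], [-0.021, -0.732, -0.681, 0.634], [0.0, 0.0, 0.0, 1.0]]
[[268.97380277   0.         255.96892098]
 [  0.         268.97380277 195.74058877]
 [  0.           0.           1.        ]] -0.05824405641589271 [[0.378, -0.898, -0.227, 0.296], [-0.926, -0.367, -0.09, -0.553], [-0.003, 0.244, -0.97, 0.383], [0.0, 0.0, 0.0, 1.0]]
```

View pics/scene0.png

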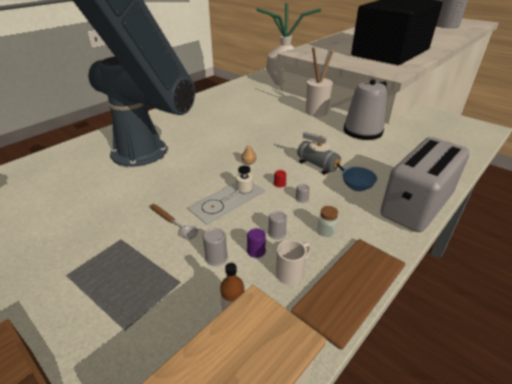

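View pics/side0.png

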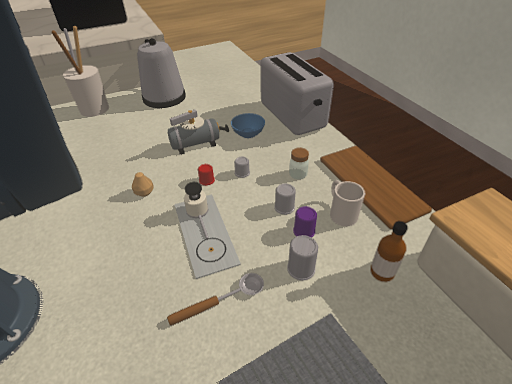

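The scene shows small-shaped things at (302,193) grey and (280,179) red; medium-shaped at (278,224) grey and (257,242) purple; large at (215,246) grey. I choose the grey ones. The tap is at (315,140), jet at (213,206), plunger at (244,172) and mat at (123,282). Next is a close crop of both views.

Run:
```python
from h import *
a=cv2.imread('pics/scene0.png');b=cv2.imread('pics/side0.png')
A=cv2.resize(a[120:270,170:370],(800,600),interpolation=cv2.INTER_CUBIC)
B=cv2.resize(b[100:300,120:360],(720,600),interpolation=cv2.INTER_CUBIC)
cv2.imwrite('pics/c1.png',A);cv2.imwrite('pics/c2.png',B)
```

```text
(no output)
```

View pics/c1.png

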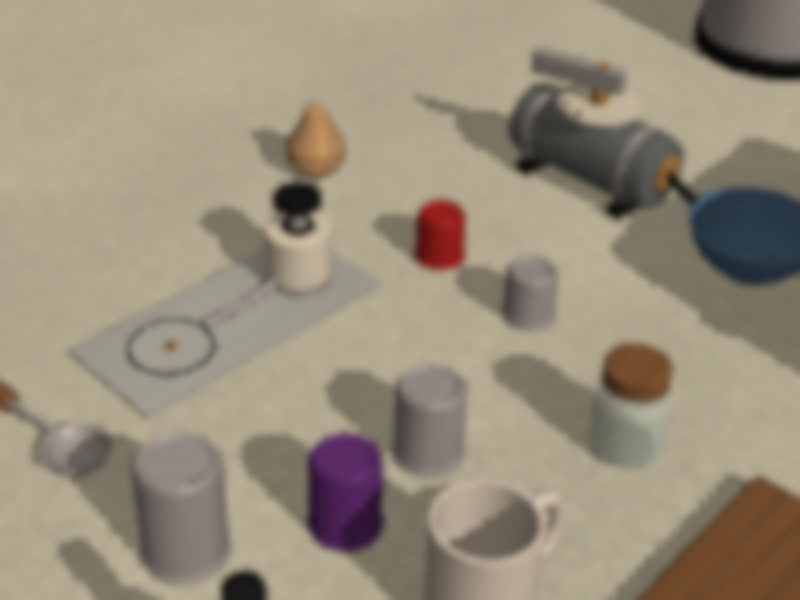

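View pics/c2.png

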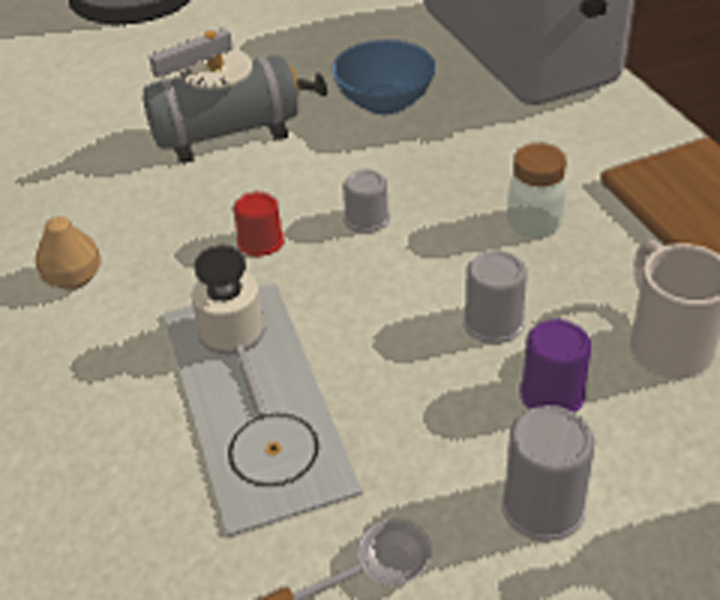

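Both crops show the three plain steel canisters, which means all three are present. In the c1 crop their tops are at (531,267), (431,383) and (180,457). The jet is at (170,346) and the tap lever runs from (533,58) to (622,76).

Run:
```python
from h import *
a=cap('scene');b=cap('side')
S=lambda x,y:(170+x/4,120+y/4); D=lambda x,y:(120+x/3,100+y/3)
def tri(p,q):
    A=[];r=[]
    for c,(u,v) in((a,p),(b,q)):
        d=ray(c,u,v);d/=np.linalg.norm(d);P=np.eye(3)-np.outer(d,d);A.append(P);r.append(P@c['T'][:3,3])
    return np.linalg.lstsq(np.vstack(A),np.hstack(r),rcond=None)[0].round(3)
for n,p,q,z in [('small',(531,267),(366,180),.045),('medium',(431,383),(496,268),.062),('large',(180,457),(551,433),.08),
 ('jet',(170,346),(273,448),.004),('plung',(298,195),(220,262),.085),('dial',(598,106),(216,70),.08),('levL',(533,58),(152,63),.11),('levR',(622,76),(230,38),.11),
 ('red',(441,212),(258,202),.045),('purple',(346,448),(556,332),.062),('pear',(315,165),(67,275),.01),('jar',(638,360),(540,155),.075),('mugtop',(485,515),(690,265),.085),('spoon',(72,448),(395,550),.015)]:
    print(n,onz(a,*S(*p),z),onz(b,*D(*q),z),tri(S(*p),D(*q)))
for n,p in [('m1',(121,241)),('m2',(179,285)),('m3',(125,327)),('m4',(68,275)),('oilcap',(231,268))]: print(n,onz(a,*p,.003 if n[0]=='m' else .15))
for n,p in [('r1',(74,352)),('r2',(150,413)),('r3',(380,285))]: print(n,onz(a,*S(*p),.004))
for n,p in [('r2',(229,532)),('r3',(359,492)),('r4',(275,287))]: print(n,onz(b,*D(*p),.004))
for n,p in [('tankend tap?',(148,105)),('tankend R',(297,75))]: print(n,onz(b,*D(*p),.036))
```

```text
small [0.6319 0.1805 0.045 ] [0.6344 0.1827 0.045 ] [0.633 0.179 0.047]
medium [0.6726 0.0093 0.062 ] [0.6725 0.0099 0.062 ] [0.672 0.01  0.062]
large [ 0.6152 -0.1636  0.08  ] [ 0.6154 -0.1641  0.08  ] [ 0.615 -0.164  0.08 ]
jet [ 0.4581 -0.0368  0.004 ] [ 0.4579 -0.0349  0.004 ] [ 0.458 -0.036  0.004]
plung [0.4732 0.0908 0.085 ] [0.4699 0.0922 0.085 ] [0.47  0.094 0.083]
dial [0.5633 0.3668 0.08  ] [0.557  0.3699 0.08  ] [0.558 0.376 0.075]
levL [0.5028 0.3529 0.11  ] [0.4953 0.3617 0.11  ] [0.496 0.364 0.106]
levR [0.5772 0.3759 0.11  ] [0.5762 0.3712 0.11  ] [0.577 0.376 0.109]
red [0.5338 0.1934 0.045 ] [0.5347 0.1977 0.045 ] [0.534 0.194 0.046]
purple [ 0.6724 -0.0754  0.062 ] [ 0.6779 -0.0724  0.062 ] [ 0.675 -0.077  0.066]
pear [0.3708 0.2185 0.01  ] [0.3599 0.2204 0.01  ] [0.36  0.23  0.001]
jar [0.769  0.1076 0.075 ] [0.7727 0.1094 0.075 ] [0.77  0.105 0.078]
mugtop [ 0.7852 -0.081   0.085 ] [ 0.7942 -0.0755  0.085 ] [ 0.788 -0.083  0.091]
spoon [ 0.5004 -0.1646  0.015 ] [ 0.5002 -0.1608  0.015 ] [ 0.5   -0.163  0.015]
m1 [ 0.3817 -0.3026  0.003 ]
m2 [ 0.6159 -0.2875  0.003 ]
m3 [ 0.6184 -0.4334  0.003 ]
m4 [ 0.3898 -0.4529  0.003 ]
oilcap [ 0.765  -0.2525  0.15  ]
r1 [ 0.4094 -0.0903  0.004 ]
r2 [ 0.5036 -0.0974  0.004 ]
r3 [0.5261 0.128  0.004 ]
r2 [ 0.4046 -0.0899  0.004 ]
r3 [ 0.5    -0.0999  0.004 ]
r4 [0.5209 0.1291 0.004 ]
tankend tap? [0.4903 0.4088 0.036 ]
tankend R [0.6473 0.3912 0.036 ]
```

View pics/wrist0.png

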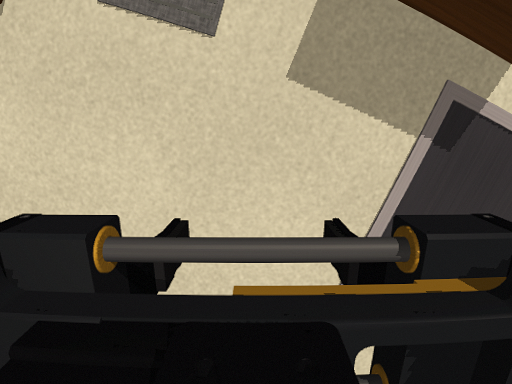

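Jet, plunger, canisters and mat are located. The wrist view shows only the mat edge and the toaster or board, nothing needed. I'll go above the tap next to read its dial.

```bash
cat >> h.py <<'E'
from scipy.spatial.transform import Rotation as Ro
def plan(x,y,z,yaw):
    "prints shift+turn from the measured pose to a tool-down pose with tool x at yaw deg"
    s=telemetry.read_state(); R=np.array(s['tcp_rot']); a=np.radians(yaw)
    G=np.array([[np.cos(a),np.sin(a),0],[np.sin(a),-np.cos(a),0],[0,0,-1]])
    d=R.T@(np.array([x,y,z])-s['position']); w=Ro.from_matrix(R.T@G).as_rotvec()
    print('plan',d.round(4),w.round(3),'t',round(s['time_s'],2),'pos',np.round(s['position'],4),'F',np.round(s['force'],1),'op',round(s['opening']*87,1),'yaw',round(np.degrees(np.arctan2(R[1,0],R[0,0])),1),'j',np.round(s['joint_positions']))
E
python3 - <<'E'
from h import *
plan(.52,.36,.27,8)
E
```

```text
plan [ 0.6173 -0.762  -0.0471] [-0.001 -0.     0.247] t 0.25 pos [ 0.2357 -0.5785  0.2221] F [ 0.3 -0.1 -0.4] op 86.9 yaw 22.2 j [-78.  30.  82.   0.  68. -10.]
```

{"api": "servo_tool", "payload": {
  "targets": [
    [[0, 0, -0.047], [0, 0, 0]],
    [[0.3, -0.38, -0.047], [0, 0, 0.12]],
    [[0.3, -0.38, -0.047], [0, 0, 0.12]],
    [[0.3, -0.38, -0.047], [0, 0, 0.12]],
    [[0.617, -0.762, -0.047], [0, 0, 0.247]],
    [[0.617, -0.762, -0.047], [0, 0, 0.247]],
    [[0.617, -0.762, -0.047], [0, 0, 0.247]],
    [[0.617, -0.762, -0.047], [0, 0, 0.247]],
    [[0.617, -0.762, -0.047], [0, 0, 0.247]],
    [[0.617, -0.762, -0.047], [0, 0, 0.247]],
    [[0.617, -0.762, -0.047], [0, 0, 0.247]],
    [[0.617, -0.762, -0.047], [0, 0, 0.247]]
  ]
}}

```text
time_s: 1.75
position: [0.4345, 0.0815, 0.2699]
tcp_rot: [[0.99, 0.14, 0.001], [0.14, -0.99, -0.0], [0.001, 0.001, -1.0]]
force: [1.5, -0.7, 0.9]
opening: 0.999
```

Run:
```python
from h import *
plan(.52,.36,.27,8)
```

```text
plan [ 1.235e-01 -2.639e-01 -1.000e-04] [ 0.001 -0.001  0.   ] t 1.75 pos [0.4345 0.0815 0.2699] F [ 1.5 -0.7  0.9] op 86.9 yaw 8.0 j [ -4.  12. 104.  -0.  64.  78.]
```

{"api": "servo_tool", "payload": {
  "targets": [
    [[0.124, -0.264, 0], [0, 0, 0]],
    [[0.124, -0.264, 0], [0, 0, 0]],
    [[0.124, -0.264, 0], [0, 0, 0]],
    [[0.124, -0.264, 0], [0, 0, 0]],
    [[0.124, -0.264, 0], [0, 0, 0]],
    [[0.124, -0.264, 0], [0, 0, 0]],
    [[0.124, -0.264, 0], [0, 0, 0]],
    [[0.124, -0.264, 0], [0, 0, 0]],
    [[0.124, -0.264, 0], [0, 0, 0]]
  ]
}}

```text
time_s: 2.88
position: [0.5201, 0.357, 0.2699]
tcp_rot: [[0.99, 0.138, 0.0], [0.138, -0.99, -0.0], [-0.0, 0.0, -1.0]]
force: [-0.2, 0.7, -0.7]
opening: 0.997
```

Run:
```python
from h import *
plan(.52,.36,.27,8)
c=cap('wrist','w1.png')
print(proj(c,[.558,.371,.115]))
```

```text
plan [ 0.0003 -0.003  -0.0001] [ 0.     0.    -0.001] t 2.88 pos [0.5201 0.357  0.2699] F [-0.2  0.7 -0.7] op 86.7 yaw 7.9 j [ 24.  28.  78.  -0.  74. 106.]
(np.float64(249.13477653220494), np.float64(150.98756010702098))
```

View pics/w1.png

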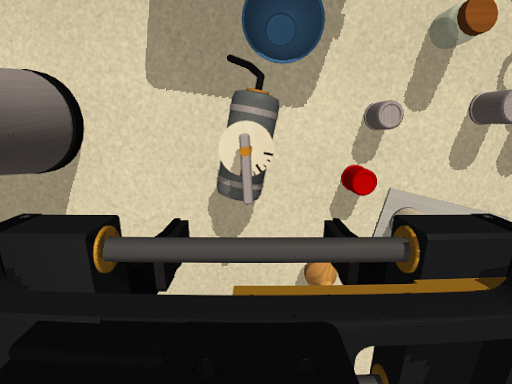

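The wrist view shows the dial at (246,148), the lever running from about (245,135) to (249,202), and tick marks on the dial's right. I'll zoom in.

Run:
```python
from h import *
a=cv2.imread('pics/w1.png')
cv2.imwrite('pics/c3.png',cv2.resize(a[80:215,190:310],None,fx=4.4,fy=4.4,interpolation=cv2.INTER_CUBIC))
```

```text
(no output)
```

View pics/c3.png

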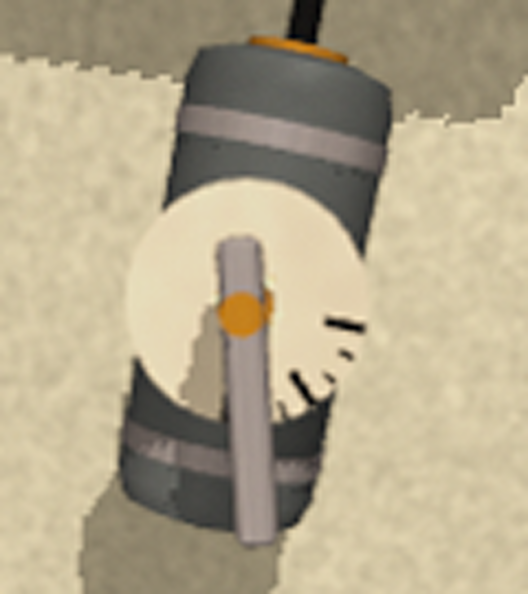

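Run:
```python
from h import *
c=cap('wrist')
P=lambda x,y,z:onz(c,190+x/4.4,80+y/4.4,z)
ctr=P(248,300,.08);piv=P(242,314,.12)
print(ctr,piv)
for n,p,z in [('90',(345,325),.08),('45',(302,388),.08),('45in',(290,372),.08),('45out',(314,404),.08),('90in',(327,321),.08),('90out',(364,329),.08)]:
    q=P(*p,z); print(n,q,np.degrees(np.arctan2(*(q-ctr)[[1,0]]))%360)
t=P(256,543,.115);h=P(240,238,.115);k=P(248,400,.115)
print('lever',t,h,np.degrees(np.arctan2(*(t-h)[[1,0]]))%360, np.linalg.norm(t-h), h+(t-h)*20/85)
a,b=P(250,40,.036),P(220,520,.036)
for z,p,q in [(.06,(160,205),(125,455)),(.06,(365,250),(312,500))]:
    A,B=P(*p,z),P(*q,z);print('side',np.degrees(np.arctan2(*(B-A)[[1,0]]))%360)
```

```text
[0.5582 0.3757 0.08  ] [0.5574 0.3758 0.12  ]
90 [0.5549 0.3464 0.08  ] 263.57397194450414
45 [0.5346 0.3564 0.08  ] 219.27618374260737
45in [0.5389 0.3606 0.08  ] 218.03903697375148
45out [0.5303 0.3521 0.08  ] 220.2271512099615
90in [0.5553 0.3519 0.08  ] 263.0528282310403
90out [0.5545 0.3407 0.08  ] 263.965430787429
lever [0.495  0.3639 0.115 ] [0.5765 0.379  0.115 ] 190.49651179083472 0.08288703155500263 [0.55732353 0.37544706 0.115     ]
side 178.33025368528837
side 176.59186968608924
```

Run:
```python
from h import *
plan(.5575,.3757,.088,10.5)
```

```text
plan [ 0.0395 -0.013   0.1819] [-0.    -0.    -0.045] t 2.98 pos [0.5202 0.3573 0.2699] F [ 0.1 -0.5  0.6] op 86.6 yaw 7.9 j [ 24.  28.  78.  -0.  74. 106.]
```

{"api": "servo_tool", "payload": {
  "targets": [
    [[0.0395, -0.013, 0.05], [0, 0, -0.045]],
    [[0.0395, -0.013, 0.1], [0, 0, -0.045]],
    [[0.0395, -0.013, 0.14], [0, 0, -0.045]],
    [[0.0395, -0.013, 0.17], [0, 0, -0.045]],
    [[0.0395, -0.013, 0.182], [0, 0, -0.045]],
    [[0.0395, -0.013, 0.182], [0, 0, -0.045]],
    [[0.0395, -0.013, 0.182], [0, 0, -0.045]]
  ],
  "gripper": 0.05
}}

```text
time_s: 3.85
position: [0.5586, 0.377, 0.0893]
tcp_rot: [[0.983, 0.184, 0.003], [0.184, -0.983, 0.001], [0.003, -0.001, -1.0]]
force: [0.1, 0.6, -0.0]
opening: 0.577
```

{"api": "servo_tool", "payload": {
  "targets": [
    [[0, 0, 0], [0, 0, 0]],
    [[0, 0, 0], [0, 0, 0]],
    [[0, 0, 0], [0, 0, 0]],
    [[0, 0, 0], [0, 0, 0]],
    [[0, 0, 0], [0, 0, 0]],
    [[0, 0, 0], [0, 0, 0]]
  ],
  "gripper": 0
}}

```text
time_s: 4.6
position: [0.5575, 0.3757, 0.0876]
tcp_rot: [[0.983, 0.184, -0.0], [0.184, -0.983, -0.001], [-0.0, 0.001, -1.0]]
force: [0.7, -3.2, 0.5]
opening: 0.134
```

{"api": "servo_tool", "payload": {
  "targets": [
    [[0, 0, 0], [0, 0, -0.1]],
    [[0, 0, 0], [0, 0, -0.2]],
    [[0, 0, 0], [0, 0, -0.3]],
    [[0, 0, 0], [0, 0, -0.4]],
    [[0, 0, 0], [0, 0, -0.5]],
    [[0, 0, 0], [0, 0, -0.505]],
    [[0, 0, 0], [0, 0, -0.505]],
    [[0, 0, 0], [0, 0, -0.505]]
  ]
}}

```text
time_s: 5.6
position: [0.5576, 0.3754, 0.0876]
tcp_rot: [[0.772, 0.635, 0.0], [0.635, -0.772, -0.002], [-0.001, 0.002, -1.0]]
force: [2.2, -5.0, 1.5]
opening: 0.136
```

{"api": "servo_tool", "payload": {
  "targets": [
    [[0, 0, 0], [0, 0, 0]],
    [[0, 0, 0], [0, 0, 0]],
    [[0, 0, 0], [0, 0, 0]],
    [[0, 0, -0.05], [0, 0, 0]],
    [[0, 0, -0.1], [0, 0, 0]],
    [[-0.07, 0, -0.15], [0, 0, 0]],
    [[-0.07, 0, -0.15], [0, 0, 0]],
    [[-0.07, 0, -0.15], [0, 0, 0]]
  ],
  "gripper": 0.05
}}

```text
time_s: 6.6
position: [0.5031, 0.3322, 0.2393]
tcp_rot: [[0.772, 0.636, 0.003], [0.636, -0.772, 0.002], [0.003, 0.0, -1.0]]
force: [0.0, -0.9, -0.6]
opening: 0.574
```

Run:
```python
from h import *
plan(.633,.1795,.2,10)
c=cap('wrist','w2.png')
u,v=map(int,proj(c,[.557,.3757,.1])); print(u,v)
x0,y0=max(0,u-70),max(0,v-70)
cv2.imwrite('pics/c4.png',cv2.resize(c['pixels'][y0:y0+150,x0:x0+150],None,fx=4,fy=4,interpolation=cv2.INTER_CUBIC)); print(x0,y0)
```

```text
plan [0.003  0.2004 0.0394] [-0.    -0.003  0.515] t 6.6 pos [0.5031 0.3322 0.2393] F [ 0.  -0.9 -0.6] op 49.9 yaw 39.5 j [23. 27. 84.  0. 68. 73.]
257 125
187 55
```

View pics/c4.png

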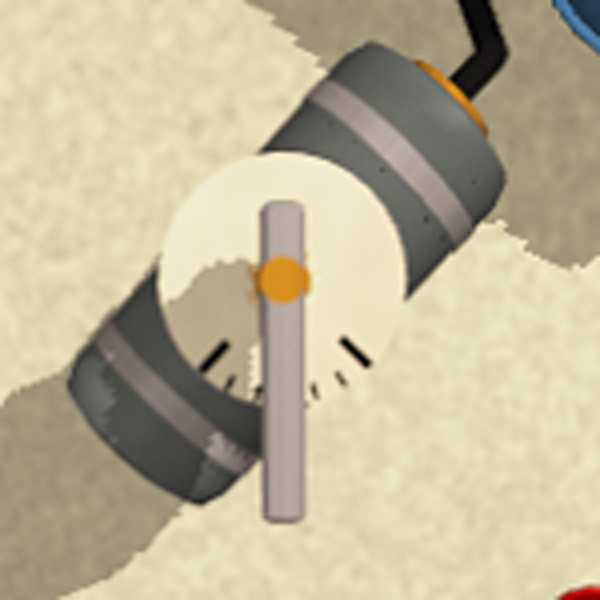

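The lever sits midway between the shut and 90° ticks, covering the 45° one, so the tap is at half. I'll write an automatic silhouette fit to locate the canisters and catch any knock.

```bash
cat >> h.py <<'E'
DIM=dict(small=(.022,.045),medium=(.026,.062),large=(.030,.080))
from scipy.optimize import minimize
def steel(c):
    L=cv2.cvtColor(cv2.GaussianBlur(c['pixels'],(3,3),0),cv2.COLOR_BGR2LAB).astype(int)
    return ((L[...,2]<133)&(L[...,0]>75)&(abs(L[...,1]-128)<10)).astype(np.uint8)
def sil(c,x,y,z0,r,h,s=4):
    t=np.linspace(0,2*np.pi,40); p=[proj(c,[x+r*np.cos(a),y+r*np.sin(a),z]) for z in (z0,z0+h) for a in t]
    m=np.zeros((384,512),np.uint8); cv2.fillConvexPoly(m,cv2.convexHull((np.array(p)*16).round().astype(np.int32)),1,shift=4); return m
def fit(name,x,y,z0=0.,cams=None,rng=.05):
    r,h=DIM[name]; cs=cams or [cap('scene'),cap('side')]; M=[steel(c) for c in cs]
    def cost(p):
        v=0
        for c,m in zip(cs,M):
            s=sil(c,p[0],p[1],z0,r,h); big=sil(c,p[0],p[1],z0-.006,r+.006,h+.012)
            v-=((s&m).sum()-((big-s)&m&(1-s)).sum())/s.sum()
        return v/len(cs)
    g=min(((cost((x+i,y+j)),x+i,y+j) for i in np.arange(-rng,rng+.001,.01) for j in np.arange(-rng,rng+.001,.01)))
    o=minimize(cost,g[1:],method='Nelder-Mead',options=dict(initial_simplex=[g[1:],(g[1]+.006,g[2]),(g[1],g[2]+.006)],xatol=3e-4,fatol=1e-4))
    print(name,o.x.round(4),'score',round(-o.fun,3)); return o.x
E
python3 - <<'E'
from h import *
cs=[cap('scene'),cap('side')]
cv2.imwrite('pics/st.png',np.hstack([steel(c)*255 for c in cs]))
for n,p in [('small',(.633,.18)),('medium',(.672,.01)),('large',(.615,-.164))]: fit(n,*p,cams=cs); [fit(n,*p,cams=[k]) for k in cs]
E
```

```text
small [0.6091 0.2429] score 6.228921730350801e+16
small [0.5774 0.2383] score 7.122295009154267e+16
small [0.6838 0.2315] score 5.782678393012398e+16
medium [0.6461 0.0715] score 3.3506743528780132e+16
medium [0.6389 0.0706] score 3.726614964385768e+16
medium [0.6501 0.0737] score 3.039002318568295e+16
large [ 0.5758 -0.1125] score 1.8919622235809324e+16
large [ 0.5313 -0.0771] score 2.4562908220651868e+16
large [ 0.5856 -0.1069] score 1.5672679756762576e+16h.py:42: RuntimeWarning: overflow encountered in scalar subtract
  v-=((s&m).sum()-((big-s)&m&(1-s)).sum())/s.sum()
```

Unsigned overflow. I'll fix it.

```bash
sed -i 's/(s&m).sum()-((big-s)&m&(1-s)).sum()/int((s\&m).sum())-int((big\&m\&(1-s)).sum())/' h.py
python3 - <<'E'
from h import *
cs=[cap('scene'),cap('side')]
for n,p in [('small',(.633,.18)),('medium',(.672,.01)),('large',(.615,-.164))]: fit(n,*p,cams=cs); [fit(n,*p,cams=[k]) for k in cs]
plan(.633,.18,.15,90)
E
```

```text
small [0.6332 0.1861] score 0.503
small [0.6192 0.1896] score 0.324
small [0.6333 0.1861] score 0.691
medium [0.6729 0.0139] score 0.547
medium [0.6599 0.0075] score 0.336
medium [0.6739 0.0156] score 0.773
large [ 0.6117 -0.1647] score 0.576
large [ 0.609  -0.1589] score 0.333
large [ 0.6132 -0.1641] score 0.826
plan [0.0028 0.1999 0.0861] [-0.001  0.001 -0.881] t 6.85 pos [0.5037 0.3324 0.2363] F [ 0.2  0.4 -0.7] op 50.3 yaw 39.5 j [23. 28. 84.  0. 68. 73.]
```

Run:
```python
from h import *
for k in ('scene','side'):
    c=cap(k); L=cv2.cvtColor(c['pixels'],cv2.COLOR_BGR2LAB)
    for n,p in [('small',(.633,.18)),('medium',(.672,.01)),('large',(.615,-.164))]:
        r,h=DIM[n]; s=sil(c,*p,0.004,r*.8,h*.9)>0; b=(sil(c,*p,-.02,r*2.0,h*1.5)>0)&~(sil(c,*p,-.006,r*1.25,h*1.2)>0)
        print(k,n,np.percentile(L[s],[5,50,95],axis=0).tolist(),np.percentile(L[b],[5,50,95],axis=0).tolist())
```

```text
scene small [[81.8, 129.0, 131.0], [135.0, 130.0, 133.0], [155.0, 131.0, 136.0]] [[126.0, 127.0, 138.0], [177.0, 127.0, 142.0], [182.0, 128.0, 142.0]]
scene medium [[82.55, 129.0, 131.0], [134.0, 130.0, 132.0], [151.45, 131.0, 135.0]] [[66.0, 127.0, 103.0], [173.0, 128.0, 140.0], [181.0, 159.0, 142.0]]
scene large [[103.25, 129.0, 132.0], [135.0, 130.0, 133.0], [150.0, 131.0, 134.0]] [[37.70000000000002, 127.0, 131.0], [155.5, 127.0, 139.0], [181.0, 130.0, 142.0]]
side small [[96.0, 129.0, 129.0], [117.0, 130.0, 131.0], [158.5, 131.0, 132.0]] [[139.0, 126.0, 137.0], [189.0, 127.0, 141.0], [196.0, 128.0, 142.0]]
side medium [[95.0, 129.0, 130.0], [106.5, 130.0, 131.0], [156.0, 131.0, 131.54999999999995]] [[69.0, 126.0, 101.0], [144.0, 127.0, 138.0], [193.0, 159.0, 141.0]]
side large [[92.0, 129.0, 129.0], [108.0, 130.0, 130.0], [155.0, 131.0, 131.0]] [[60.0, 127.0, 113.0], [143.0, 127.0, 138.0], [197.0, 146.0, 142.0]]
```

{"api": "servo_tool", "payload": {
  "targets": [
    [[0.003, 0.2, 0.05], [0, 0, -0.88]],
    [[0.003, 0.2, 0.05], [0, 0, -0.88]],
    [[0.003, 0.2, 0.05], [0, 0, -0.88]],
    [[0.003, 0.2, 0.05], [0, 0, -0.88]],
    [[0.003, 0.2, 0.05], [0, 0, -0.88]],
    [[0.003, 0.2, 0.05], [0, 0, -0.88]],
    [[0.003, 0.2, 0.05], [0, 0, -0.88]]
  ],
  "gripper": 0.07
}}

```text
time_s: 7.82
position: [0.6329, 0.18, 0.1872]
tcp_rot: [[0.002, 1.0, -0.0], [1.0, -0.002, 0.0], [0.0, -0.0, -1.0]]
force: [0.6, 0.7, 0.2]
opening: 0.805
```

```bash
sed -i 's/L\[...,2\]<133)/L[...,2]<136)\&(L[...,2]>124)/' h.py
python3 - <<'E'
from h import *
cs=[cap('scene'),cap('side')]
for n,p in [('small',(.633,.18)),('medium',(.672,.01)),('large',(.615,-.164))]: fit(n,*p,cams=cs); [fit(n,*p,cams=[k]) for k in cs]
w=cap('wrist'); fit('small',.633,.18,cams=[w])
p=proj(w,[.633,.18,.045]); cv2.circle(w['pixels'],(int(p[0]),int(p[1])),2,(0,0,255),-1); cv2.imwrite('pics/w3.png',w['pixels']); print(p)
plan(.633,.18,.012,90)
E
```

```text
small [0.6305 0.1826] score 0.727
small [0.627 0.18 ] score 0.676
small [0.6327 0.1848] score 0.798
medium [0.6716 0.0116] score 0.788
medium [0.673  0.0094] score 0.738
medium [0.6718 0.0117] score 0.851
large [ 0.6119 -0.1653] score 0.833
large [ 0.6094 -0.1662] score 0.802
large [ 0.6145 -0.1657] score 0.873
small [0.6321 0.1865] score 0.754
(np.float64(257.0200029750059), np.float64(187.8425197639031))
plan [-2.000e-04  1.000e-04  1.756e-01] [ 0.    -0.    -0.001] t 7.97 pos [0.6328 0.1802 0.1876] F [ 0.7  0.3 -0.6] op 70.0 yaw 89.9 j [ 6. 35. 79.  0. 66.  6.]
```

View pics/w3.png

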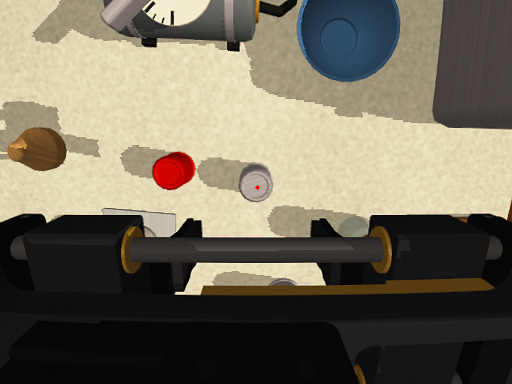

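The small canister's top is at (255,182), about 5 px above my predicted dot. I'll use y≈0.185 and descend.

{"api": "servo_tool", "payload": {
  "targets": [
    [[0.0045, 0, 0.05], [0, 0, 0]],
    [[0.0045, 0, 0.1], [0, 0, 0]],
    [[0.0045, 0, 0.14], [0, 0, 0]],
    [[0.0045, 0, 0.165], [0, 0, 0]],
    [[0.0045, 0, 0.176], [0, 0, 0]],
    [[0.0045, 0, 0.176], [0, 0, 0]],
    [[0.0045, 0, 0.176], [0, 0, 0]]
  ]
}}

```text
time_s: 8.85
position: [0.6341, 0.1844, 0.013]
tcp_rot: [[0.001, 1.0, 0.003], [1.0, -0.001, 0.0], [0.0, 0.003, -1.0]]
force: [0.1, -1.0, -0.1]
opening: 0.807
```

{"api": "servo_tool", "payload": {
  "targets": [
    [[0, 0, 0], [0, 0, 0]],
    [[0, 0, 0], [0, 0, 0]],
    [[0, 0, 0], [0, 0, 0]],
    [[0, 0, 0], [0, 0, 0]],
    [[0, 0, 0], [0, 0, 0]],
    [[0, 0, -0.02], [0, 0, 0]],
    [[0, 0, -0.05], [0, 0, 0]],
    [[0, 0, -0.05], [0, 0, 0]]
  ],
  "gripper": 0
}}

```text
time_s: 9.85
position: [0.6356, 0.1845, 0.0651]
tcp_rot: [[0.001, 1.0, 0.007], [1.0, -0.001, 0.001], [0.001, 0.007, -1.0]]
force: [1.4, -0.6, -0.3]
opening: 0.499
```

Run:
```python
from h import *
plan(.458,-.036,.062,90)
```

```text
plan [-0.2207 -0.1774  0.0016] [ 0.007 -0.001 -0.001] t 9.85 pos [0.6356 0.1845 0.0651] F [ 1.4 -0.6 -0.3] op 43.4 yaw 89.9 j [ 7. 44. 83.  0. 52.  7.]
```

{"api": "servo_tool", "payload": {
  "targets": [
    [[-0.11, -0.09, 0], [0, 0, 0]],
    [[-0.11, -0.09, 0], [0, 0, 0]],
    [[-0.22, -0.178, 0], [0, 0, 0]],
    [[-0.22, -0.178, 0], [0, 0, 0]],
    [[-0.22, -0.178, 0], [0, 0, 0]],
    [[-0.22, -0.178, 0], [0, 0, 0]],
    [[-0.22, -0.178, 0], [0, 0, 0]],
    [[-0.22, -0.178, 0], [0, 0, 0]],
    [[-0.22, -0.178, 0], [0, 0, 0]]
  ]
}}

```text
time_s: 10.98
position: [0.4554, -0.0349, 0.0615]
tcp_rot: [[-0.001, 1.0, 0.001], [1.0, 0.001, -0.0], [-0.0, 0.001, -1.0]]
force: [0.1, -0.7, -0.9]
opening: 0.497
```

Run:
```python
from h import *
plan(.458,-.036,.017,90)
for k in ('scene','side'): cap(k,'h_'+k+'.png')
cs=[cap('scene'),cap('side')]
for z in (.045,.05): fit('small',.458,-.036,z,cams=cs,rng=.02)
a=cv2.imread('pics/h_side.png')[160:310,130:330]; cv2.imwrite('pics/c5.png',cv2.resize(a,(800,600),interpolation=cv2.INTER_CUBIC))
```

```text
plan [-0.0011  0.0026  0.0445] [0.001 0.    0.001] t 10.97 pos [ 0.4554 -0.0349  0.0615] F [ 0.1 -0.7 -0.9] op 43.2 yaw 90.0 j [-18.  34. 114.   0.  32. -19.]
small [ 0.455  -0.0411] score 0.51
small [ 0.4683 -0.0502] score 0.496
```

View pics/c5.png

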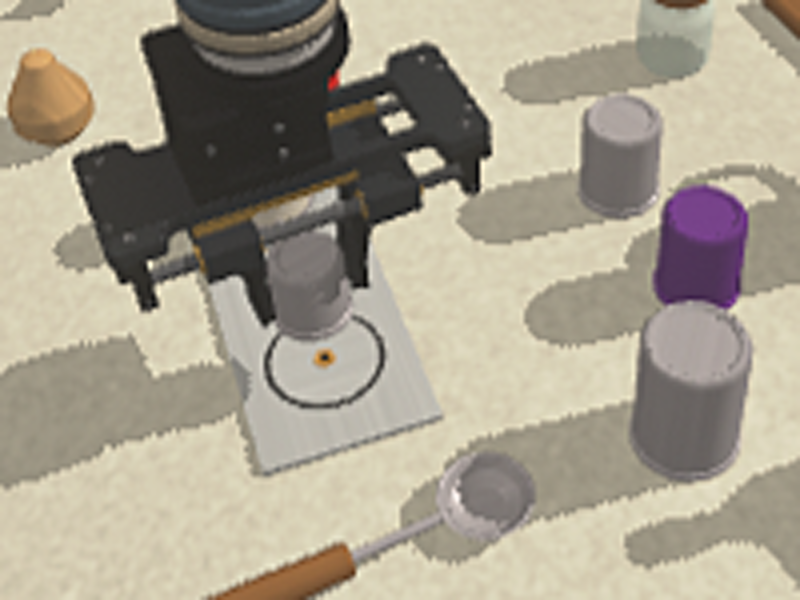

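The side crop shows the small canister held upright above the ring; the jet is at (324,357) in the crop. I'll lower it and release.

{"api": "servo_tool", "payload": {
  "targets": [
    [[-0.001, 0.0026, 0.015], [0, 0, 0]],
    [[-0.001, 0.0026, 0.03], [0, 0, 0]],
    [[-0.001, 0.0026, 0.038], [0, 0, 0]],
    [[-0.001, 0.0026, 0.044], [0, 0, 0]],
    [[-0.001, 0.0026, 0.0455], [0, 0, 0]],
    [[-0.001, 0.0026, 0.0455], [0, 0, 0]]
  ]
}}

```text
time_s: 11.92
position: [0.4575, -0.0367, 0.0162]
tcp_rot: [[0.001, 1.0, 0.0], [1.0, -0.001, -0.0], [-0.0, 0.0, -1.0]]
force: [0.1, 0.3, -1.1]
opening: 0.499
```

{"api": "servo_tool", "payload": {
  "targets": [
    [[0, 0, 0], [0, 0, 0]],
    [[0, 0, 0], [0, 0, 0]],
    [[0, 0, 0], [0, 0, 0]],
    [[0, 0, -0.03], [0, 0, 0]],
    [[0, 0, -0.07], [0, 0, 0]],
    [[0, 0, -0.12], [0, 0, 0]],
    [[0, 0, -0.12], [0, 0, 0]],
    [[0, 0, -0.12], [0, 0, 0]]
  ],
  "gripper": 0.07
}}

```text
time_s: 12.92
position: [0.4569, -0.0365, 0.1359]
tcp_rot: [[0.001, 1.0, -0.0], [1.0, -0.001, 0.0], [0.0, -0.0, -1.0]]
force: [-0.6, 0.7, -0.9]
opening: 0.803
```

Run:
```python
from h import *
plan(.471,.0935,.11,90)
cs=[cap('scene'),cap('side')]; fit('small',.458,-.036,.004,cams=cs,rng=.02)
w=cap('wrist')
o=[]
for c in (cs[1],w):
    im=c['pixels'].copy()
    for p in [(.458,-.036,.049),(.471,.0935,.085)]:
        u=proj(c,p); cv2.circle(im,(int(u[0]+.5),int(u[1]+.5)),1,(0,0,255),-1); print(u)
    u=np.int32(proj(c,(.462,.02,.04))); x,y=np.clip(u-[66,75],0,[380,234]); o.append(cv2.resize(im[y:y+150,x:x+132],None,fx=3,fy=4 if 0 else 3,interpolation=cv2.INTER_CUBIC))
cv2.imwrite('pics/c6.png',np.hstack(o))
```

```text
plan [0.13   0.014  0.0259] [-0.    -0.    -0.001] t 12.93 pos [ 0.4569 -0.0365  0.1359] F [-0.6  0.7 -0.9] op 69.8 yaw 89.9 j [-19.  26. 110.   0.  44. -19.]
small [ 0.4807 -0.0233] score 0.57
(np.float64(209.0660276003552), np.float64(236.9026435421663))
(np.float64(193.61629937699024), np.float64(186.86765703182485))
(np.float64(259.1212873336484), np.float64(200.16580536621677))
(np.float64(278.0048341347351), np.float64(39.257382477402956))
```

View pics/c6.png

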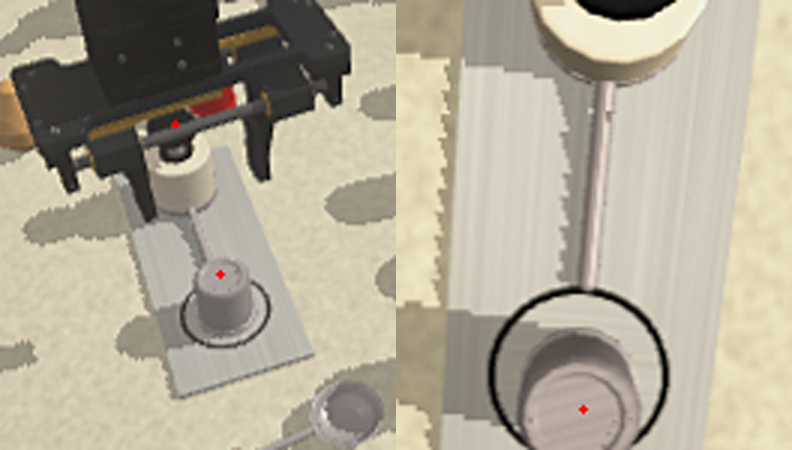

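The small canister stands centred in the ring (side crop: base at (224,312), ring at (225,313)). Next I press the plunger with the fingers closed.

{"api": "servo_tool", "payload": {
  "targets": [
    [[0.03, 0.003, 0], [0, 0, 0]],
    [[0.08, 0.008, 0], [0, 0, 0]],
    [[0.13, 0.014, 0], [0, 0, 0]],
    [[0.13, 0.014, 0.02], [0, 0, 0]],
    [[0.13, 0.014, 0.04], [0, 0, 0]],
    [[0.13, 0.014, 0.047], [0, 0, 0]],
    [[0.13, 0.014, 0.055], [0, 0, 0]],
    [[0.13, 0.014, 0.062], [0, 0, 0]],
    [[0.13, 0.014, 0.067], [0, 0, 0]],
    [[0.13, 0.014, 0.0695], [0, 0, 0]],
    [[0.13, 0.014, 0.0695], [0, 0, 0]]
  ],
  "gripper": 0
}}

```text
time_s: 14.45
position: [0.4718, 0.0931, 0.0672]
tcp_rot: [[0.001, 1.0, 0.001], [1.0, -0.001, -0.0], [-0.0, 0.001, -1.0]]
force: [-0.8, 0.1, 7.8]
opening: 0.003
```

{"api": "servo_tool", "payload": {
  "targets": [
    [[0, 0, 0.0015], [0, 0, 0]],
    [[0, 0, 0.003], [0, 0, 0]],
    [[0, 0, 0.0035], [0, 0, 0]],
    [[0, 0, 0.0035], [0, 0, 0]],
    [[0, 0, 0.0035], [0, 0, 0]]
  ]
}}

```text
time_s: 15.08
position: [0.4719, 0.0931, 0.0652]
tcp_rot: [[0.001, 1.0, 0.002], [1.0, -0.001, -0.0], [-0.0, 0.002, -1.0]]
force: [-2.6, 0.1, 20.7]
opening: 0.005
```

Bottomed, at about 21 N. I'll raise and go back to the small canister.

{"api": "servo_tool", "payload": {
  "targets": [
    [[0, 0, -0.015], [0, 0, 0]],
    [[0, 0, -0.04], [0, 0, 0]],
    [[0, 0, -0.07], [0, 0, 0]],
    [[0, 0, -0.07], [0, 0, 0]]
  ]
}}

```text
time_s: 15.58
position: [0.4731, 0.0931, 0.1348]
tcp_rot: [[0.001, 1.0, 0.005], [1.0, -0.001, -0.0], [-0.0, 0.005, -1.0]]
force: [-0.1, 1.2, 0.3]
opening: 0.005
```

{"api": "servo_tool", "payload": {
  "targets": [
    [[-0.05, -0.005, 0], [0, 0, 0]],
    [[-0.1, -0.01, 0], [0, 0, 0]],
    [[-0.13, -0.014, 0], [0, 0, 0]],
    [[-0.13, -0.014, 0], [0, 0, 0]],
    [[-0.13, -0.014, 0], [0, 0, 0]],
    [[-0.13, -0.014, 0], [0, 0, 0]]
  ],
  "gripper": 0.07
}}

```text
time_s: 16.32
position: [0.4571, -0.0356, 0.1327]
tcp_rot: [[-0.0, 1.0, -0.001], [1.0, 0.0, 0.0], [0.0, -0.001, -1.0]]
force: [-0.6, -0.2, -0.7]
opening: 0.603
```

Run:
```python
from h import *
plan(.4575,-.0365,.017,90)
```

```text
plan [-0.0009  0.0005  0.1157] [-0.001 -0.     0.   ] t 16.32 pos [ 0.4571 -0.0356  0.1327] F [-0.6 -0.2 -0.7] op 52.4 yaw 90.0 j [-18.  26. 111.   0.  43. -19.]
```

{"api": "servo_tool", "payload": {
  "targets": [
    [[-0.001, 0.0005, 0.03], [0, 0, 0]],
    [[-0.001, 0.0005, 0.06], [0, 0, 0]],
    [[-0.001, 0.0005, 0.09], [0, 0, 0]],
    [[-0.001, 0.0005, 0.108], [0, 0, 0]],
    [[-0.001, 0.0005, 0.1155], [0, 0, 0]],
    [[-0.001, 0.0005, 0.1155], [0, 0, 0]],
    [[-0.001, 0.0005, 0.1155], [0, 0, 0]]
  ]
}}

```text
time_s: 17.2
position: [0.4584, -0.0376, 0.0182]
tcp_rot: [[0.0, 1.0, 0.001], [1.0, -0.0, -0.0], [-0.0, 0.001, -1.0]]
force: [-0.5, -0.4, 0.0]
opening: 0.804
```

{"api": "servo_tool", "payload": {
  "targets": [
    [[0, 0, 0], [0, 0, 0]],
    [[0, 0, 0], [0, 0, 0]],
    [[0, 0, 0], [0, 0, 0]],
    [[0, 0, 0], [0, 0, 0]],
    [[0, 0, 0], [0, 0, 0]],
    [[0, 0, -0.02], [0, 0, 0]],
    [[0, 0, -0.05], [0, 0, 0]],
    [[0, 0, -0.05], [0, 0, 0]]
  ],
  "gripper": 0
}}

```text
time_s: 18.2
position: [0.459, -0.038, 0.0689]
tcp_rot: [[0.001, 1.0, 0.004], [1.0, -0.001, -0.001], [-0.001, 0.004, -1.0]]
force: [0.3, -0.2, -0.0]
opening: 0.502
```

Run:
```python
from h import *
plan(.4315,-.374,.06,4)
```

```text
plan [-0.336  -0.0272  0.0092] [ 0.004 -0.002  1.5  ] t 18.2 pos [ 0.459  -0.038   0.0689] F [ 0.3 -0.2 -0. ] op 43.7 yaw 89.9 j [-19.  34. 113.   0.  33. -19.]
```

{"api": "servo_tool", "payload": {
  "targets": [
    [[-0.05, 0, 0], [0, 0, 0.15]],
    [[-0.1, 0, 0], [0, 0, 0.3]],
    [[-0.15, -0.01, 0], [0, 0, 0.45]],
    [[-0.2, -0.01, 0], [0, 0, 0.6]],
    [[-0.25, -0.02, 0], [0, 0, 0.75]],
    [[-0.3, -0.02, 0], [0, 0, 0.9]],
    [[-0.336, -0.027, 0], [0, 0, 1.05]],
    [[-0.336, -0.027, 0], [0, 0, 1.2]],
    [[-0.336, -0.027, 0], [0, 0, 1.35]],
    [[-0.336, -0.027, 0], [0, 0, 1.5]],
    [[-0.336, -0.027, 0], [0, 0, 1.5]],
    [[-0.336, -0.027, 0], [0, 0, 1.5]]
  ]
}}

```text
time_s: 19.7
position: [0.4302, -0.3733, 0.0668]
tcp_rot: [[0.997, 0.072, -0.001], [0.072, -0.997, 0.001], [-0.001, -0.001, -1.0]]
force: [0.5, -0.3, -0.3]
opening: 0.497
```

Run:
```python
from h import *
plan(.4315,-.374,.017,4)
```

```text
plan [0.0013 0.0009 0.0498] [-0.001  0.001  0.002] t 19.7 pos [ 0.4302 -0.3733  0.0668] F [ 0.5 -0.3 -0.3] op 43.2 yaw 4.1 j [-52.  39.  97.  -0.  44.  34.]
```

{"api": "servo_tool", "payload": {
  "targets": [
    [[0.001, 0.001, 0.02], [0, 0, 0]],
    [[0.001, 0.001, 0.037], [0, 0, 0]],
    [[0.001, 0.001, 0.045], [0, 0, 0]],
    [[0.001, 0.001, 0.0505], [0, 0, 0]],
    [[0.001, 0.001, 0.0505], [0, 0, 0]],
    [[0.001, 0.001, 0.0505], [0, 0, 0]]
  ]
}}

```text
time_s: 20.45
position: [0.4318, -0.3748, 0.0172]
tcp_rot: [[0.998, 0.07, 0.0], [0.07, -0.998, -0.001], [0.0, 0.001, -1.0]]
force: [0.3, -0.5, -0.8]
opening: 0.5
```

{"api": "servo_tool", "payload": {
  "targets": [
    [[0, 0, 0], [0, 0, 0]],
    [[0, 0, 0], [0, 0, 0]],
    [[0, 0, 0], [0, 0, 0]],
    [[0, 0, -0.03], [0, 0, 0]],
    [[0, 0, -0.07], [0, 0, 0]],
    [[0, 0, -0.12], [0, 0, 0]],
    [[0, 0, -0.13], [0, 0, 0]],
    [[0, 0, -0.13], [0, 0, 0]]
  ],
  "gripper": 0.07
}}

```text
time_s: 21.45
position: [0.4317, -0.3746, 0.1475]
tcp_rot: [[0.998, 0.07, 0.001], [0.07, -0.998, -0.001], [0.001, 0.001, -1.0]]
force: [-0.5, 0.3, -1.0]
opening: 0.809
```

Run:
```python
from h import *
plan(.672,.0115,.15,90)
cs=[cap('scene','s2.png'),cap('side')]
for n,p,k in [('small',(.4315,-.374),[cs[0]]),('medium',(.672,.0115),cs),('large',(.613,-.165),cs)]: fit(n,*p,cams=k)
```

```text
plan [ 0.2667 -0.3684 -0.0027] [ 1.000e-03  0.000e+00 -1.501e+00] t 21.45 pos [ 0.4317 -0.3746  0.1475] F [-0.5  0.3 -1. ] op 70.4 yaw 4.0 j [-52.  32.  94.   0.  54.  34.]
small [ 0.4323 -0.3763] score 0.609
medium [0.6713 0.0024] score 0.371
large [ 0.6092 -0.1661] score 0.401
```

{"api": "servo_tool", "payload": {
  "targets": [
    [[0.13, -0.18, -0.003], [0, 0, -0.6]],
    [[0.13, -0.18, -0.003], [0, 0, -0.6]],
    [[0.13, -0.18, -0.003], [0, 0, -0.6]],
    [[0.267, -0.368, -0.003], [0, 0, -1.5]],
    [[0.267, -0.368, -0.003], [0, 0, -1.5]],
    [[0.267, -0.368, -0.003], [0, 0, -1.5]],
    [[0.267, -0.368, -0.003], [0, 0, -1.5]],
    [[0.267, -0.368, -0.003], [0, 0, -1.5]],
    [[0.267, -0.368, -0.003], [0, 0, -1.5]],
    [[0.267, -0.368, -0.003], [0, 0, -1.5]],
    [[0.267, -0.368, -0.003], [0, 0, -1.5]],
    [[0.267, -0.368, -0.003], [0, 0, -1.5]]
  ],
  "gripper": 0.077
}}

```text
time_s: 23.05
position: [0.6719, 0.0099, 0.1501]
tcp_rot: [[0.003, 1.0, -0.0], [1.0, -0.003, 0.0], [0.0, -0.0, -1.0]]
force: [0.2, 0.5, 0.2]
opening: 0.885
```

Run:
```python
from h import *
plan(.672,.0115,.02,90)
cs=[cap('scene'),cap('side'),cap('wrist')]
for n,p,k in [('small',(.4315,-.374),cs[:1]),('medium',(.672,.0115),cs[:1]),('medium',(.672,.0115),cs[1:2]),('medium',(.672,.0115),cs[2:]),('large',(.613,-.165),cs[:1]),('large',(.613,-.165),cs[1:2])]: fit(n,*p,cams=k)
w=cs[2]; p=proj(w,[.672,.0115,.062]); cv2.circle(w['pixels'],(int(p[0]),int(p[1])),2,(0,0,255),-1); cv2.imwrite('pics/w4.png',w['pixels']); print(p)
```

```text
plan [1.600e-03 1.000e-04 1.301e-01] [-0.    -0.    -0.003] t 23.05 pos [0.6719 0.0099 0.1501] F [0.2 0.5 0.2] op 77.0 yaw 89.8 j [-9. 38. 79. -0. 63. -8.]
small [ 0.4318 -0.3727] score 0.611
medium [0.668  0.0052] score 0.737
medium [0.6717 0.0118] score 0.853
medium [0.6708 0.0123] score 0.798
large [ 0.6099 -0.1625] score 0.793
large [ 0.6141 -0.1646] score 0.874
(np.float64(256.9033005353329), np.float64(198.61527659101716))
```

View pics/w4.png

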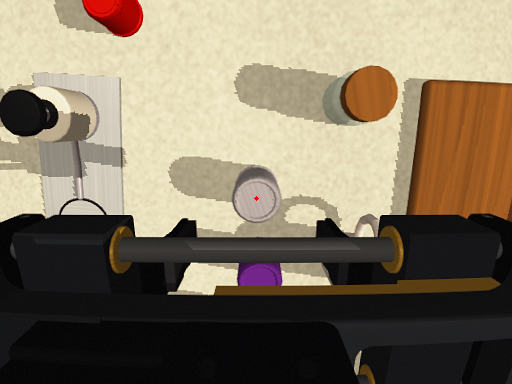

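The medium canister's top is centred on my dot at (257,199), and the purple one at (260,275) stays clear. I'll pick it with TCP z at 0.026.

{"api": "servo_tool", "payload": {
  "targets": [
    [[0.0015, 0, 0.04], [0, 0, 0]],
    [[0.0015, 0, 0.08], [0, 0, 0]],
    [[0.0015, 0, 0.11], [0, 0, 0]],
    [[0.0015, 0, 0.124], [0, 0, 0]],
    [[0.0015, 0, 0.124], [0, 0, 0]],
    [[0.0015, 0, 0.124], [0, 0, 0]]
  ]
}}

```text
time_s: 23.95
position: [0.6735, 0.0124, 0.0275]
tcp_rot: [[0.001, 1.0, 0.003], [1.0, -0.001, -0.0], [-0.0, 0.003, -1.0]]
force: [0.2, 0.5, 0.9]
opening: 0.885
```

{"api": "servo_tool", "payload": {
  "targets": [
    [[0, 0, 0], [0, 0, 0]],
    [[0, 0, 0], [0, 0, 0]],
    [[0, 0, 0], [0, 0, 0]],
    [[0, 0, 0], [0, 0, 0]],
    [[0, 0, 0], [0, 0, 0]],
    [[0, 0, -0.02], [0, 0, 0]],
    [[0, 0, -0.05], [0, 0, 0]],
    [[0, 0, -0.05], [0, 0, 0]]
  ],
  "gripper": 0
}}

```text
time_s: 24.95
position: [0.6747, 0.0124, 0.0793]
tcp_rot: [[0.001, 1.0, 0.007], [1.0, -0.001, -0.001], [-0.001, 0.007, -1.0]]
force: [-0.4, -0.2, -0.9]
opening: 0.589
```

Run:
```python
from h import *
plan(.458,-.036,.076,90)
```

```text
plan [-0.0486 -0.2167  0.0019] [ 0.007  0.001 -0.001] t 24.95 pos [0.6747 0.0124 0.0793] F [-0.4 -0.2 -0.9] op 51.2 yaw 89.9 j [-8. 44. 81.  0. 55. -8.]
```

{"api": "servo_tool", "payload": {
  "targets": [
    [[-0.0486, -0.2167, 0], [0, 0, 0]],
    [[-0.0486, -0.2167, 0], [0, 0, 0]],
    [[-0.0486, -0.2167, 0], [0, 0, 0]],
    [[-0.0486, -0.2167, 0], [0, 0, 0]],
    [[-0.0486, -0.2167, 0], [0, 0, 0]],
    [[-0.0486, -0.2167, 0], [0, 0, 0]],
    [[-0.0486, -0.2167, 0], [0, 0, 0]],
    [[-0.0486, -0.2167, 0], [0, 0, 0]]
  ]
}}

```text
time_s: 25.95
position: [0.4566, -0.0357, 0.0759]
tcp_rot: [[0.0, 1.0, 0.001], [1.0, -0.0, -0.0], [-0.0, 0.001, -1.0]]
force: [-0.2, 0.3, -1.2]
opening: 0.588
```

Run:
```python
from h import *
plan(.458,-.036,.0305,90)
```

```text
plan [-0.0003  0.0013  0.0454] [ 0.001  0.    -0.   ] t 25.95 pos [ 0.4566 -0.0357  0.0759] F [-0.2  0.3 -1.2] op 51.2 yaw 90.0 j [-19.  33. 113.   0.  34. -18.]
```

{"api": "servo_tool", "payload": {
  "targets": [
    [[0, 0.0013, 0.015], [0, 0, 0]],
    [[0, 0.0013, 0.03], [0, 0, 0]],
    [[0, 0.0013, 0.039], [0, 0, 0]],
    [[0, 0.0013, 0.044], [0, 0, 0]],
    [[0, 0.0013, 0.046], [0, 0, 0]],
    [[0, 0.0013, 0.046], [0, 0, 0]],
    [[0, 0.0013, 0.046], [0, 0, 0]]
  ]
}}

```text
time_s: 26.82
position: [0.4566, -0.0356, 0.0304]
tcp_rot: [[0.001, 1.0, -0.0], [1.0, -0.001, 0.0], [0.0, -0.0, -1.0]]
force: [-1.7, 0.6, 4.3]
opening: 0.59
```

{"api": "servo_tool", "payload": {
  "targets": [
    [[0, 0, 0], [0, 0, 0]],
    [[0, 0, 0], [0, 0, 0]],
    [[0, 0, 0], [0, 0, 0]],
    [[0, 0, -0.03], [0, 0, 0]],
    [[0, 0, -0.07], [0, 0, 0]],
    [[0, 0, -0.105], [0, 0, 0]],
    [[0, 0, -0.105], [0, 0, 0]],
    [[0, 0, -0.105], [0, 0, 0]]
  ],
  "gripper": 0.077
}}

```text
time_s: 27.82
position: [0.4564, -0.0356, 0.1346]
tcp_rot: [[0.001, 1.0, -0.001], [1.0, -0.001, 0.0], [0.0, -0.001, -1.0]]
force: [0.2, 0.2, -0.4]
opening: 0.885
```

Run:
```python
from h import *
plan(.4715,.0935,.0665,90)
c=cap('side','s3.png'); r,h=DIM['medium']
im=c['pixels'].copy(); m=sil(c,.458,-.036,.004,r,h); k,_=cv2.findContours(cv2.resize(m[190:300,160:270],None,fx=5,fy=5,interpolation=0),0,1)
a=cv2.resize(im[190:300,160:270],None,fx=5,fy=5,interpolation=cv2.INTER_CUBIC); cv2.drawContours(a,k,-1,(0,0,255),1); cv2.imwrite('pics/c7.png',a)
```

```text
plan [0.1291 0.015  0.0681] [-0.001 -0.    -0.001] t 27.82 pos [ 0.4564 -0.0356  0.1346] F [ 0.2  0.2 -0.4] op 77.0 yaw 89.9 j [-18.  26. 111.  -0.  44. -18.]
```

View pics/c7.png

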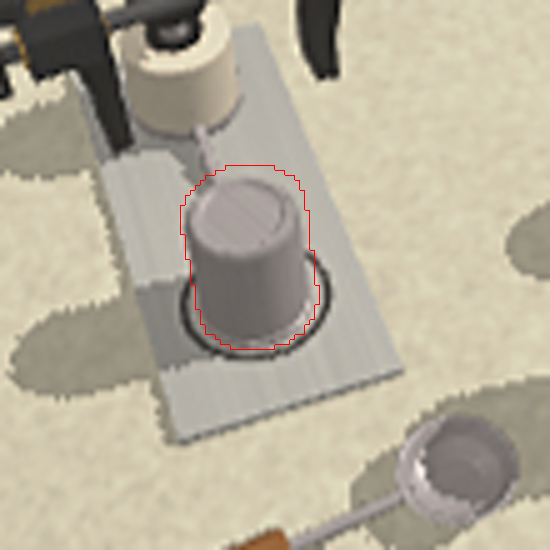

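The medium canister is within the ring and about 3 mm off centre, which is acceptable. Now the press.

{"api": "servo_tool", "payload": {
  "targets": [
    [[0.03, 0.003, 0], [0, 0, 0]],
    [[0.08, 0.008, 0], [0, 0, 0]],
    [[0.13, 0.015, 0], [0, 0, 0]],
    [[0.13, 0.015, 0], [0, 0, 0]],
    [[0.13, 0.015, 0.02], [0, 0, 0]],
    [[0.13, 0.015, 0.04], [0, 0, 0]],
    [[0.13, 0.015, 0.05], [0, 0, 0]],
    [[0.13, 0.015, 0.06], [0, 0, 0]],
    [[0.13, 0.015, 0.067], [0, 0, 0]],
    [[0.13, 0.015, 0.0715], [0, 0, 0]],
    [[0.13, 0.015, 0.0715], [0, 0, 0]],
    [[0.13, 0.015, 0.0715], [0, 0, 0]]
  ],
  "gripper": 0
}}

```text
time_s: 29.38
position: [0.4725, 0.0938, 0.0653]
tcp_rot: [[0.001, 1.0, 0.002], [1.0, -0.001, -0.0], [-0.0, 0.002, -1.0]]
force: [-0.8, -0.3, 16.1]
opening: 0.008
```

{"api": "servo_tool", "payload": {
  "targets": [
    [[0, 0, 0], [0, 0, 0]],
    [[0, 0, 0], [0, 0, 0]]
  ]
}}

```text
time_s: 29.62
position: [0.4725, 0.0938, 0.0653]
tcp_rot: [[0.001, 1.0, 0.002], [1.0, -0.001, -0.0], [-0.0, 0.002, -1.0]]
force: [-3.3, -0.4, 15.5]
opening: 0.004
```

Bottomed. Back to the medium canister.

{"api": "servo_tool", "payload": {
  "targets": [
    [[0, 0, -0.015], [0, 0, 0]],
    [[0, 0, -0.04], [0, 0, 0]],
    [[0, 0, -0.07], [0, 0, 0]],
    [[0, 0, -0.07], [0, 0, 0]]
  ]
}}

```text
time_s: 30.12
position: [0.4733, 0.094, 0.1352]
tcp_rot: [[0.001, 1.0, 0.005], [1.0, -0.001, -0.0], [-0.0, 0.005, -1.0]]
force: [0.7, 0.9, 0.1]
opening: 0.006
```

{"api": "servo_tool", "payload": {
  "targets": [
    [[-0.03, -0.003, 0], [0, 0, 0]],
    [[-0.08, -0.008, 0], [0, 0, 0]],
    [[-0.13, -0.015, 0], [0, 0, 0]],
    [[-0.13, -0.015, 0], [0, 0, 0]],
    [[-0.13, -0.015, 0], [0, 0, 0]],
    [[-0.13, -0.015, 0], [0, 0, 0]],
    [[-0.13, -0.015, 0], [0, 0, 0]]
  ],
  "gripper": 0.077
}}

```text
time_s: 31.0
position: [0.4567, -0.0346, 0.1334]
tcp_rot: [[-0.001, 1.0, -0.0], [1.0, 0.001, 0.0], [0.0, -0.0, -1.0]]
force: [0.4, 0.2, -0.8]
opening: 0.72
```

Run:
```python
from h import *
plan(.4566,-.0356,.0305,90)
```

```text
plan [-1.000e-03 -1.000e-04  1.029e-01] [-0.    -0.     0.001] t 31.0 pos [ 0.4567 -0.0346  0.1334] F [ 0.4  0.2 -0.8] op 62.7 yaw 90.1 j [-18.  26. 111.   0.  43. -18.]
```

{"api": "servo_tool", "payload": {
  "targets": [
    [[-0.001, 0, 0.01], [0, 0, 0]],
    [[-0.001, 0, 0.02], [0, 0, 0]],
    [[-0.001, 0, 0.05], [0, 0, 0]],
    [[-0.001, 0, 0.08], [0, 0, 0]],
    [[-0.001, 0, 0.097], [0, 0, 0]],
    [[-0.001, 0, 0.103], [0, 0, 0]],
    [[-0.001, 0, 0.103], [0, 0, 0]],
    [[-0.001, 0, 0.103], [0, 0, 0]]
  ]
}}

```text
time_s: 32.0
position: [0.4572, -0.0369, 0.031]
tcp_rot: [[0.001, 1.0, 0.001], [1.0, -0.001, -0.0], [-0.0, 0.001, -1.0]]
force: [-0.1, 0.0, -0.9]
opening: 0.885
```

{"api": "servo_tool", "payload": {
  "targets": [
    [[0, 0, 0], [0, 0, 0]],
    [[0, 0, 0], [0, 0, 0]],
    [[0, 0, 0], [0, 0, 0]],
    [[0, 0, 0], [0, 0, 0]],
    [[0, 0, 0], [0, 0, 0]],
    [[0, 0, -0.02], [0, 0, 0]],
    [[0, 0, -0.05], [0, 0, 0]],
    [[0, 0, -0.05], [0, 0, 0]]
  ],
  "gripper": 0
}}

```text
time_s: 33.0
position: [0.458, -0.0371, 0.0818]
tcp_rot: [[0.001, 1.0, 0.004], [1.0, -0.001, -0.001], [-0.001, 0.004, -1.0]]
force: [-0.0, 0.4, -1.7]
opening: 0.595
```

Run:
```python
from h import *
plan(.5015,-.369,.08,4)
```

```text
plan [-0.3319  0.0438  0.0023] [ 0.004 -0.002  1.5  ] t 33.0 pos [ 0.458  -0.0371  0.0818] F [-0.   0.4 -1.7] op 51.8 yaw 89.9 j [-19.  32. 113.   0.  35. -19.]
```

{"api": "servo_tool", "payload": {
  "targets": [
    [[-0.05, 0.007, 0], [0, 0, 0.15]],
    [[-0.1, 0.013, 0], [0, 0, 0.3]],
    [[-0.15, 0.02, 0], [0, 0, 0.45]],
    [[-0.2, 0.026, 0], [0, 0, 0.6]],
    [[-0.25, 0.033, 0], [0, 0, 0.75]],
    [[-0.3, 0.04, 0], [0, 0, 0.9]],
    [[-0.332, 0.044, 0], [0, 0, 1.05]],
    [[-0.332, 0.044, 0], [0, 0, 1.2]],
    [[-0.332, 0.044, 0], [0, 0, 1.35]],
    [[-0.332, 0.044, 0], [0, 0, 1.5]],
    [[-0.332, 0.044, 0], [0, 0, 1.5]],
    [[-0.332, 0.044, 0], [0, 0, 1.5]]
  ]
}}

```text
time_s: 34.5
position: [0.5001, -0.3684, 0.0795]
tcp_rot: [[0.997, 0.072, -0.001], [0.072, -0.997, 0.001], [-0.001, -0.001, -1.0]]
force: [-0.6, -0.6, 0.1]
opening: 0.588
```

Run:
```python
from h import *
plan(.5015,-.369,.0295,4)
c=cap('scene'); fit('small',.4315,-.374,cams=[c]); fit('large',.613,-.165,cams=[c])
```

```text
plan [0.0014 0.0008 0.05  ] [-0.001  0.001  0.002] t 34.5 pos [ 0.5001 -0.3684  0.0795] F [-0.6 -0.6  0.1] op 51.2 yaw 4.1 j [-47.  40.  89.  -0.  51.  39.]
small [ 0.4116 -0.3382] score 0.664
large [ 0.6098 -0.1628] score 0.799
```

{"api": "servo_tool", "payload": {
  "targets": [
    [[0.0014, 0.001, 0.02], [0, 0, 0]],
    [[0.0014, 0.001, 0.037], [0, 0, 0]],
    [[0.0014, 0.001, 0.045], [0, 0, 0]],
    [[0.0014, 0.001, 0.0505], [0, 0, 0]],
    [[0.0014, 0.001, 0.0505], [0, 0, 0]],
    [[0.0014, 0.001, 0.0505], [0, 0, 0]]
  ]
}}

```text
time_s: 35.3
position: [0.5022, -0.3699, 0.0301]
tcp_rot: [[0.998, 0.07, 0.0], [0.07, -0.998, -0.0], [0.0, 0.001, -1.0]]
force: [-0.6, -0.1, -1.2]
opening: 0.591
```

{"api": "servo_tool", "payload": {
  "targets": [
    [[0, 0, 0], [0, 0, 0]],
    [[0, 0, 0], [0, 0, 0]],
    [[0, 0, 0], [0, 0, 0]],
    [[0, 0, -0.03], [0, 0, 0]],
    [[0, 0, -0.07], [0, 0, 0]],
    [[0, 0, -0.12], [0, 0, 0]],
    [[0, 0, -0.13], [0, 0, 0]],
    [[0, 0, -0.13], [0, 0, 0]]
  ],
  "gripper": 0.085
}}

```text
time_s: 36.3
position: [0.5021, -0.3698, 0.1607]
tcp_rot: [[0.998, 0.07, 0.001], [0.07, -0.998, -0.001], [0.001, 0.001, -1.0]]
force: [-0.2, 0.1, -1.6]
opening: 0.98
```

Run:
```python
from h import *
plan(.613,-.165,.16,90)
c=cap('scene'); fit('small',.4315,-.374,.003,cams=[c]);fit('medium',.5015,-.369,.003,cams=[c]); fit('large',.613,-.165,cams=[c])
cv2.imwrite('pics/c8.png',cv2.resize(c['pixels'][180:340,50:250],(800,640))[:600])
w=cap('wrist','w5.png')
for p in [(.4315,-.374,.048),(.4116,-.338,.048),(.613,-.165,.08)]: print(proj(c,p),proj(w,p))
```

```text
plan [ 0.1249 -0.1966  0.0006] [ 1.000e-03  0.000e+00 -1.501e+00] t 36.3 pos [ 0.5021 -0.3698  0.1607] F [-0.2  0.1 -1.6] op 85.3 yaw 4.0 j [-47.  34.  86.  -0.  60.  39.]
small [ 0.4468 -0.3359] score 0.611
medium [ 0.4585 -0.3778] score 0.658
large [ 0.6093 -0.1628] score 0.8
(np.float64(101.39969042319942), np.float64(253.0816198829214)) (np.float64(256.48910782675404), np.float64(253.95570177335975))
(np.float64(110.63924977124813), np.float64(241.3593980886962)) (np.float64(223.40356937504953), np.float64(267.85183485069524))
(np.float64(213.97531390299508), np.float64(234.13375310712442)) (np.float64(31.258464420577752), np.float64(60.49405963204691))
```

View pics/c8.png

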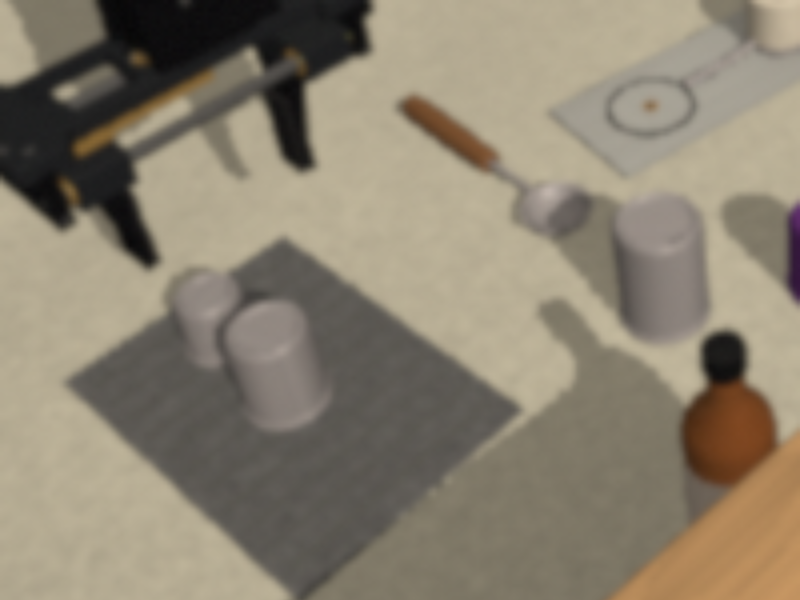

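The crop shows small at (207,288) and medium at (268,330), both upright on the mat. Small matches its expected pixel, so the earlier fit was confused by the grey mat. The large canister is unmoved at (660,220). I'll fetch it now.

{"api": "servo_tool", "payload": {
  "targets": [
    [[0.06, -0.1, 0], [0, 0, -0.4]],
    [[0.125, -0.197, 0], [0, 0, -1.5]],
    [[0.125, -0.197, 0], [0, 0, -1.5]],
    [[0.125, -0.197, 0], [0, 0, -1.5]],
    [[0.125, -0.197, 0], [0, 0, -1.5]],
    [[0.125, -0.197, 0], [0, 0, -1.5]],
    [[0.125, -0.197, 0], [0, 0, -1.5]],
    [[0.125, -0.197, 0], [0, 0, -1.5]],
    [[0.125, -0.197, 0], [0, 0, -1.5]],
    [[0.125, -0.197, 0], [0, 0, -1.5]],
    [[0.125, -0.197, 0], [0, 0, -1.5]]
  ],
  "gripper": 0.087
}}

```text
time_s: 37.78
position: [0.6127, -0.1644, 0.1596]
tcp_rot: [[0.003, 1.0, -0.001], [1.0, -0.003, 0.0], [0.0, -0.001, -1.0]]
force: [0.5, -0.6, -1.0]
opening: 0.999
```

Run:
```python
from h import *
plan(.6135,-.1645,.035,90)
for k in ('scene','side','wrist'): fit('large',.613,-.165,cams=[cap(k)])
```

```text
plan [-0.0002  0.0009  0.1245] [-0.001 -0.    -0.003] t 37.77 pos [ 0.6127 -0.1644  0.1596] F [ 0.5 -0.6 -1. ] op 86.9 yaw 89.9 j [-25.  35.  84.   0.  61. -25.]
large [ 0.6085 -0.1624] score 0.793
large [ 0.6128 -0.1648] score 0.863
large [ 0.6136 -0.1614] score 0.827
```

{"api": "servo_tool", "payload": {
  "targets": [
    [[0.001, 0.001, 0.04], [0, 0, 0]],
    [[0.001, 0.001, 0.08], [0, 0, 0]],
    [[0.001, 0.001, 0.11], [0, 0, 0]],
    [[0.001, 0.001, 0.1245], [0, 0, 0]],
    [[0.001, 0.001, 0.1245], [0, 0, 0]],
    [[0.001, 0.001, 0.1245], [0, 0, 0]]
  ]
}}

```text
time_s: 38.67
position: [0.615, -0.1639, 0.0368]
tcp_rot: [[0.001, 1.0, 0.002], [1.0, -0.001, -0.001], [-0.001, 0.002, -1.0]]
force: [-0.5, -0.2, 0.3]
opening: 0.998
```

{"api": "servo_tool", "payload": {
  "targets": [
    [[0, 0, 0], [0, 0, 0]],
    [[0, 0, 0], [0, 0, 0]],
    [[0, 0, 0], [0, 0, 0]],
    [[0, 0, 0], [0, 0, 0]],
    [[0, 0, 0], [0, 0, 0]],
    [[0, 0, -0.02], [0, 0, 0]],
    [[0, 0, -0.05], [0, 0, 0]],
    [[0, 0, -0.05], [0, 0, 0]]
  ],
  "gripper": 0
}}

```text
time_s: 39.67
position: [0.616, -0.1643, 0.0886]
tcp_rot: [[0.001, 1.0, 0.006], [1.0, -0.001, -0.003], [-0.003, 0.006, -1.0]]
force: [0.3, 0.9, -1.3]
opening: 0.683
```

Run:
```python
from h import *
plan(.458,-.0365,.085,90)
```

```text
plan [ 0.1277 -0.1581  0.0023] [ 0.006  0.003 -0.001] t 39.67 pos [ 0.616  -0.1643  0.0886] F [ 0.3  0.9 -1.3] op 59.4 yaw 89.9 j [-25.  41.  87.   0.  53. -25.]
```

{"api": "servo_tool", "payload": {
  "targets": [
    [[0.128, -0.158, 0], [0, 0, 0]],
    [[0.128, -0.158, 0], [0, 0, 0]],
    [[0.128, -0.158, 0], [0, 0, 0]],
    [[0.128, -0.158, 0], [0, 0, 0]],
    [[0.128, -0.158, 0], [0, 0, 0]],
    [[0.128, -0.158, 0], [0, 0, 0]],
    [[0.128, -0.158, 0], [0, 0, 0]],
    [[0.128, -0.158, 0], [0, 0, 0]]
  ]
}}

```text
time_s: 40.67
position: [0.457, -0.036, 0.0854]
tcp_rot: [[0.002, 1.0, 0.001], [1.0, -0.002, -0.0], [-0.0, 0.001, -1.0]]
force: [-0.1, 0.9, -1.7]
opening: 0.687
```

Run:
```python
from h import *
plan(.458,-.037,.039,90)
```

```text
plan [-0.001   0.001   0.0464] [ 0.001  0.    -0.002] t 40.67 pos [ 0.457  -0.036   0.0854] F [-0.1  0.9 -1.7] op 59.8 yaw 89.9 j [-19.  32. 113.   0.  36. -18.]
```

{"api": "servo_tool", "payload": {
  "targets": [
    [[-0.001, 0.001, 0.015], [0, 0, 0]],
    [[-0.001, 0.001, 0.03], [0, 0, 0]],
    [[-0.001, 0.001, 0.039], [0, 0, 0]],
    [[-0.001, 0.001, 0.044], [0, 0, 0]],
    [[-0.001, 0.001, 0.0465], [0, 0, 0]],
    [[-0.001, 0.001, 0.0465], [0, 0, 0]],
    [[-0.001, 0.001, 0.0465], [0, 0, 0]]
  ]
}}

```text
time_s: 41.55
position: [0.4571, -0.0364, 0.0398]
tcp_rot: [[0.001, 1.0, 0.001], [1.0, -0.001, -0.0], [-0.0, 0.001, -1.0]]
force: [-2.1, -0.3, 7.0]
opening: 0.682
```

{"api": "servo_tool", "payload": {
  "targets": [
    [[0, 0, 0], [0, 0, 0]],
    [[0, 0, 0], [0, 0, 0]],
    [[0, 0, 0], [0, 0, 0]],
    [[0, 0, -0.03], [0, 0, 0]],
    [[0, 0, -0.07], [0, 0, 0]],
    [[0, 0, -0.1], [0, 0, 0]],
    [[0, 0, -0.1], [0, 0, 0]],
    [[0, 0, -0.1], [0, 0, 0]]
  ],
  "gripper": 0.087
}}

```text
time_s: 42.55
position: [0.4565, -0.0361, 0.1385]
tcp_rot: [[0.001, 1.0, -0.001], [1.0, -0.001, 0.0], [0.0, -0.001, -1.0]]
force: [-0.3, 0.1, 0.2]
opening: 0.999
```

Run:
```python
from h import *
plan(.4715,.0935,.0631,90)
c=cap('side'); d=cap('scene'); o=[]
for c in (c,d):
    for p,col in (((.458,-.0365,.004),(0,255,0)),((.458,-.0365,.084),(0,0,255))):
        t=np.linspace(0,2*np.pi,60); pts=np.array([proj(c,(p[0]+.03*np.cos(a),p[1]+.03*np.sin(a),p[2])) for a in t])
        c.setdefault('L',[]).append((pts,col))
    u=np.int32(proj(c,(.458,-.0365,.04))); x,y=u-45
    a=cv2.resize(c['pixels'][y:y+90,x:x+90],(400,400),interpolation=cv2.INTER_CUBIC)
    for pts,col in c['L']: cv2.polylines(a,[np.int32((pts-[x,y]+.5)*400/90)],True,col,1)
    o.append(a)
cv2.imwrite('pics/c9.png',np.hstack(o))
```

```text
plan [0.1296 0.0149 0.0754] [-0.001 -0.    -0.001] t 42.55 pos [ 0.4565 -0.0361  0.1385] F [-0.3  0.1  0.2] op 86.9 yaw 89.9 j [-19.  26. 110.   0.  44. -18.]
```

View pics/c9.png

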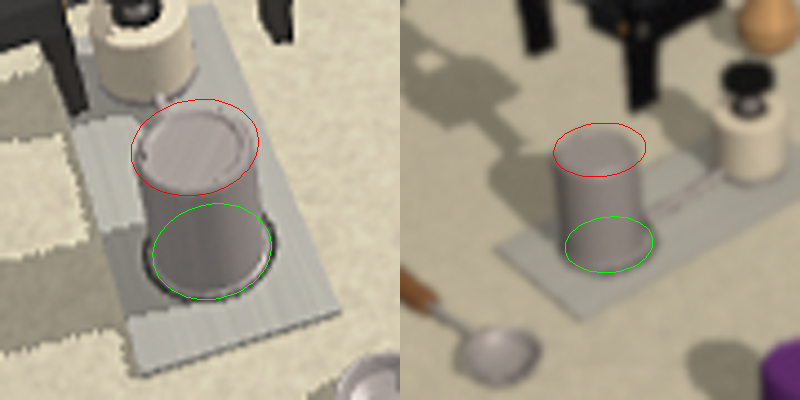

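The large canister coincides with the predicted outline over the ring in both views. Now the press.

{"api": "servo_tool", "payload": {
  "targets": [
    [[0.03, 0.003, 0], [0, 0, 0]],
    [[0.08, 0.008, 0], [0, 0, 0]],
    [[0.13, 0.015, 0], [0, 0, 0]],
    [[0.13, 0.015, 0], [0, 0, 0]],
    [[0.13, 0.015, 0.02], [0, 0, 0]],
    [[0.13, 0.015, 0.04], [0, 0, 0]],
    [[0.13, 0.015, 0.052], [0, 0, 0]],
    [[0.13, 0.015, 0.062], [0, 0, 0]],
    [[0.13, 0.015, 0.071], [0, 0, 0]],
    [[0.13, 0.015, 0.0755], [0, 0, 0]],
    [[0.13, 0.015, 0.0755], [0, 0, 0]],
    [[0.13, 0.015, 0.0755], [0, 0, 0]]
  ],
  "gripper": 0
}}

```text
time_s: 44.15
position: [0.473, 0.0933, 0.0653]
tcp_rot: [[0.001, 1.0, 0.002], [1.0, -0.001, -0.0], [-0.0, 0.002, -1.0]]
force: [-1.4, -0.6, 16.5]
opening: 0.007
```

{"api": "servo_tool", "payload": {
  "targets": [
    [[0, 0, 0], [0, 0, 0]],
    [[0, 0, 0], [0, 0, 0]]
  ]
}}

```text
time_s: 44.4
position: [0.473, 0.0933, 0.0653]
tcp_rot: [[0.001, 1.0, 0.002], [1.0, -0.001, -0.0], [-0.0, 0.002, -1.0]]
force: [-1.1, -1.6, 16.0]
opening: 0.008
```

{"api": "servo_tool", "payload": {
  "targets": [
    [[0, 0, -0.015], [0, 0, 0]],
    [[0, 0, -0.04], [0, 0, 0]],
    [[0, 0, -0.075], [0, 0, 0]],
    [[0, 0, -0.075], [0, 0, 0]]
  ]
}}

```text
time_s: 44.9
position: [0.4739, 0.0935, 0.1406]
tcp_rot: [[0.001, 1.0, 0.006], [1.0, -0.001, -0.0], [-0.0, 0.006, -1.0]]
force: [0.1, 0.6, -0.4]
opening: 0.005
```

{"api": "servo_tool", "payload": {
  "targets": [
    [[-0.03, -0.003, 0], [0, 0, 0]],
    [[-0.08, -0.008, 0], [0, 0, 0]],
    [[-0.13, -0.015, 0], [0, 0, 0]],
    [[-0.13, -0.015, 0], [0, 0, 0]],
    [[-0.13, -0.015, 0], [0, 0, 0]],
    [[-0.13, -0.015, 0], [0, 0, 0]],
    [[-0.13, -0.015, 0], [0, 0, 0]],
    [[-0.13, -0.015, 0], [0, 0, 0]],
    [[-0.13, -0.015, 0], [0, 0, 0]],
    [[-0.13, -0.015, 0], [0, 0, 0]]
  ],
  "gripper": 0.087
}}

```text
time_s: 46.15
position: [0.4571, -0.0362, 0.1386]
tcp_rot: [[0.001, 1.0, 0.0], [1.0, -0.001, -0.0], [-0.0, 0.0, -1.0]]
force: [0.2, 0.4, 0.2]
opening: 0.979
```

Run:
```python
from h import *
plan(.457,-.0363,.0395,90)
```

```text
plan [-0.0001 -0.0001  0.0991] [ 0.     0.    -0.001] t 46.15 pos [ 0.4571 -0.0362  0.1386] F [0.2 0.4 0.2] op 85.2 yaw 90.0 j [-19.  26. 110.   0.  44. -18.]
```

{"api": "servo_tool", "payload": {
  "targets": [
    [[0, 0, 0.03], [0, 0, 0]],
    [[0, 0, 0.06], [0, 0, 0]],
    [[0, 0, 0.085], [0, 0, 0]],
    [[0, 0, 0.099], [0, 0, 0]],
    [[0, 0, 0.099], [0, 0, 0]],
    [[0, 0, 0.099], [0, 0, 0]]
  ]
}}

```text
time_s: 46.9
position: [0.4576, -0.0365, 0.0401]
tcp_rot: [[0.001, 1.0, 0.001], [1.0, -0.001, -0.0], [-0.0, 0.001, -1.0]]
force: [-0.2, -0.4, 0.3]
opening: 1.004
```

{"api": "servo_tool", "payload": {
  "targets": [
    [[0, 0, 0], [0, 0, 0]],
    [[0, 0, 0], [0, 0, 0]],
    [[0, 0, 0], [0, 0, 0]],
    [[0, 0, 0], [0, 0, 0]],
    [[0, 0, 0], [0, 0, 0]],
    [[0, 0, -0.02], [0, 0, 0]],
    [[0, 0, -0.05], [0, 0, 0]],
    [[0, 0, -0.05], [0, 0, 0]]
  ],
  "gripper": 0
}}

```text
time_s: 47.9
position: [0.4582, -0.0366, 0.0907]
tcp_rot: [[0.001, 1.0, 0.004], [1.0, -0.001, -0.001], [-0.001, 0.004, -1.0]]
force: [0.2, 0.0, -1.6]
opening: 0.684
```

Run:
```python
from h import *
plan(.574,-.364,.09,4)
c=cap('scene','s5.png')
M=cv2.cvtColor(c['pixels'],cv2.COLOR_BGR2LAB)[...,0]
# brightness-based check of canisters on the dark mat
for n,p in (('small',(.4315,-.374)),('medium',(.502,-.369))):
    r,h=DIM[n]; s=sil(c,*p,.003,r,h)>0; ring=(sil(c,*p,-.003,r+.006,h+.012)>0)&~s
    print(n,np.percentile(M[s],[5,20,50]),np.percentile(M[ring],[20,50,80]))
```

```text
plan [-0.3273  0.1161  0.0015] [ 0.004 -0.002  1.5  ] t 47.9 pos [ 0.4582 -0.0366  0.0907] F [ 0.2  0.  -1.6] op 59.5 yaw 89.9 j [-19.  31. 112.   0.  36. -18.]
small [ 90. 108. 134.] [ 95.  135.  167.6]
medium [ 95. 107. 133.] [94. 96. 99.]
```

{"api": "servo_tool", "payload": {
  "targets": [
    [[-0.03, 0.01, -0.03], [0, 0, 0.15]],
    [[-0.08, 0.03, -0.03], [0, 0, 0.3]],
    [[-0.13, 0.045, -0.03], [0, 0, 0.45]],
    [[-0.18, 0.06, -0.03], [0, 0, 0.6]],
    [[-0.23, 0.08, -0.03], [0, 0, 0.75]],
    [[-0.28, 0.1, -0.03], [0, 0, 0.9]],
    [[-0.327, 0.116, -0.03], [0, 0, 1.05]],
    [[-0.327, 0.116, -0.03], [0, 0, 1.2]],
    [[-0.327, 0.116, -0.03], [0, 0, 1.35]],
    [[-0.327, 0.116, -0.03], [0, 0, 1.5]],
    [[-0.327, 0.116, -0.03], [0, 0, 1.5]],
    [[-0.327, 0.116, -0.03], [0, 0, 1.5]]
  ]
}}

```text
time_s: 49.45
position: [0.5722, -0.3629, 0.1182]
tcp_rot: [[0.997, 0.072, -0.002], [0.072, -0.997, 0.001], [-0.002, -0.002, -1.0]]
force: [0.1, -1.0, -1.5]
opening: 0.685
```

Run:
```python
from h import *
plan(.574,-.364,.039,4)
```

```text
plan [0.0018 0.0013 0.0792] [-0.002  0.002  0.002] t 49.45 pos [ 0.5722 -0.3629  0.1182] F [ 0.1 -1.  -1.5] op 59.6 yaw 4.1 j [-42.  41.  79.  -0.  60.  44.]
```

{"api": "servo_tool", "payload": {
  "targets": [
    [[0.0018, 0.001, 0.03], [0, 0, 0]],
    [[0.0018, 0.001, 0.055], [0, 0, 0]],
    [[0.0018, 0.001, 0.07], [0, 0, 0]],
    [[0.0018, 0.001, 0.077], [0, 0, 0]],
    [[0.0018, 0.001, 0.0795], [0, 0, 0]],
    [[0.0018, 0.001, 0.0795], [0, 0, 0]],
    [[0.0018, 0.001, 0.0795], [0, 0, 0]]
  ]
}}

```text
time_s: 50.32
position: [0.5751, -0.3647, 0.041]
tcp_rot: [[0.998, 0.07, 0.001], [0.07, -0.998, -0.001], [0.001, 0.001, -1.0]]
force: [0.3, -0.4, -1.4]
opening: 0.685
```

{"api": "servo_tool", "payload": {
  "targets": [
    [[0, 0, 0], [0, 0, 0]],
    [[0, 0, 0], [0, 0, 0]],
    [[0, 0, 0], [0, 0, 0]],
    [[0, 0, -0.03], [0, 0, 0]],
    [[0, 0, -0.08], [0, 0, 0]],
    [[0, 0, -0.13], [0, 0, 0]],
    [[0, 0, -0.17], [0, 0, 0]],
    [[0, 0, -0.17], [0, 0, 0]]
  ],
  "gripper": 0.087
}}

```text
time_s: 51.32
position: [0.5767, -0.366, 0.215]
tcp_rot: [[0.998, 0.07, 0.007], [0.07, -0.998, -0.006], [0.007, 0.007, -1.0]]
force: [-0.3, 0.3, 0.2]
opening: 0.996
```

Run:
```python
from h import *
plan(.5575,.3757,.21,39.5)
```

```text
plan [ 3.260e-02 -7.413e-01  1.000e-04] [ 0.009 -0.004 -0.619] t 51.33 pos [ 0.5767 -0.366   0.215 ] F [-0.3  0.3  0.2] op 86.7 yaw 4.0 j [-42.  35.  74.   0.  70.  44.]
```

{"api": "servo_tool", "payload": {
  "targets": [
    [[0.033, -0.741, 0], [0, 0, -0.619]],
    [[0.033, -0.741, 0], [0, 0, -0.619]],
    [[0.033, -0.741, 0], [0, 0, -0.619]],
    [[0.033, -0.741, 0], [0, 0, -0.619]],
    [[0.033, -0.741, 0], [0, 0, -0.619]],
    [[0.033, -0.741, 0], [0, 0, -0.619]],
    [[0.033, -0.741, 0], [0, 0, -0.619]],
    [[0.033, -0.741, 0], [0, 0, -0.619]],
    [[0.033, -0.741, 0], [0, 0, -0.619]],
    [[0.033, -0.741, 0], [0, 0, -0.619]],
    [[0.033, -0.741, 0], [0, 0, -0.619]],
    [[0.033, -0.741, 0], [0, 0, -0.619]]
  ],
  "gripper": 0.05
}}

```text
time_s: 52.82
position: [0.5546, 0.3792, 0.2084]
tcp_rot: [[0.771, 0.636, -0.002], [0.636, -0.771, -0.001], [-0.002, -0.001, -1.0]]
force: [1.1, 0.1, -0.2]
opening: 0.576
```

{"api": "servo_tool", "payload": {
  "targets": [
    [[0, 0, 0], [0, 0, 0]],
    [[0, 0, 0], [0, 0, 0]]
  ]
}}

```text
time_s: 53.08
position: [0.5549, 0.3766, 0.2086]
tcp_rot: [[0.772, 0.636, -0.003], [0.636, -0.772, -0.002], [-0.003, -0.0, -1.0]]
force: [0.2, -0.9, 0.1]
opening: 0.575
```

Run:
```python
from h import *
plan(.5575,.3757,.088,39.5)
c=cap('wrist','w6.png'); print(proj(c,(.5575,.3757,.115)),proj(c,(.509,.335,.115)))
```

```text
plan [0.0019 0.0024 0.1206] [-0.     0.003  0.   ] t 53.08 pos [0.5549 0.3766 0.2086] F [ 0.2 -0.9  0.1] op 50.0 yaw 39.5 j [25. 35. 76. -0. 70. 75.]
(np.float64(259.46963466676095), np.float64(195.63556620449503)) (np.float64(259.7454324149403), np.float64(254.73386313149808))
```

{"api": "servo_tool", "payload": {
  "targets": [
    [[0.002, 0.0024, 0.04], [0, 0.003, 0]],
    [[0.002, 0.0024, 0.08], [0, 0.003, 0]],
    [[0.002, 0.0024, 0.11], [0, 0.003, 0]],
    [[0.002, 0.0024, 0.1205], [0, 0.003, 0]],
    [[0.002, 0.0024, 0.1205], [0, 0.003, 0]],
    [[0.002, 0.0024, 0.1205], [0, 0.003, 0]]
  ]
}}

```text
time_s: 53.88
position: [0.5602, 0.3767, 0.0912]
tcp_rot: [[0.772, 0.635, 0.005], [0.635, -0.772, 0.003], [0.006, 0.001, -1.0]]
force: [1.5, -0.8, 0.5]
opening: 0.576
```

{"api": "servo_tool", "payload": {
  "targets": [
    [[0, 0, 0], [0, 0, 0]],
    [[0, 0, 0], [0, 0, 0]],
    [[0, 0, 0], [0, 0, 0]],
    [[0, 0, 0], [0, 0, 0]],
    [[0, 0, 0], [0, 0, 0]],
    [[0, 0, 0], [0, 0, 0]]
  ],
  "gripper": 0
}}

```text
time_s: 54.62
position: [0.559, 0.3765, 0.0896]
tcp_rot: [[0.772, 0.636, 0.002], [0.636, -0.772, 0.002], [0.003, 0.0, -1.0]]
force: [0.1, -1.1, 0.1]
opening: 0.134
```

{"api": "servo_tool", "payload": {
  "targets": [
    [[0, 0, 0], [0, 0, 0.12]],
    [[0, 0, 0], [0, 0, 0.24]],
    [[0, 0, 0], [0, 0, 0.36]],
    [[0, 0, 0], [0, 0, 0.48]],
    [[0, 0, 0], [0, 0, 0.6]],
    [[0, 0, 0], [0, 0, 0.7]],
    [[0, 0, 0], [0, 0, 0.76]],
    [[0, 0, 0], [0, 0, 0.79]],
    [[0, 0, 0], [0, 0, 0.79]],
    [[0, 0, 0], [0, 0, 0.79]]
  ]
}}

```text
time_s: 55.88
position: [0.5592, 0.3758, 0.0895]
tcp_rot: [[0.995, -0.099, 0.003], [-0.099, -0.995, 0.0], [0.003, -0.001, -1.0]]
force: [1.0, -5.0, 0.2]
opening: 0.137
```

Run:
```python
from h import *
plan(.5575,.3757,.088,-6); print(telemetry.read_state()['moment'])
```

```text
plan [-0.0017  0.0003  0.0015] [-0.001 -0.003  0.005] t 55.88 pos [0.5592 0.3758 0.0895] F [ 1.  -5.   0.2] op 11.9 yaw -5.7 j [ 24.  43.  81.  -0.  56. 120.]
[-0.82017235 -0.24016142  0.58330144]
```

{"api": "servo_tool", "payload": {
  "targets": [
    [[0, 0, 0], [0, 0, 0.02]],
    [[0, 0, 0], [0, 0, 0.04]],
    [[0, 0, 0], [0, 0, 0.04]],
    [[0, 0, 0], [0, 0, 0.04]]
  ]
}}

```text
time_s: 56.38
position: [0.5593, 0.3758, 0.0896]
tcp_rot: [[0.99, -0.139, 0.003], [-0.139, -0.99, 0.0], [0.003, -0.001, -1.0]]
force: [2.0, -5.1, 1.0]
opening: 0.143
```

Run:
```python
from h import *
plan(.5575,.3757,.088,-6); print(telemetry.read_state()['moment'])
```

```text
plan [-0.0018  0.0003  0.0016] [-0.001 -0.003 -0.034] t 56.38 pos [0.5593 0.3758 0.0896] F [ 2.  -5.1  1. ] op 12.5 yaw -8.0 j [ 24.  43.  81.  -0.  56. 122.]
[-0.77688492 -0.25532649  0.67107558]
```

{"api": "servo_tool", "payload": {
  "targets": [
    [[0, 0, 0], [0, 0, 0]],
    [[0, 0, 0], [0, 0, 0]],
    [[0, 0, 0], [0, 0, 0]],
    [[0, 0, -0.05], [0, 0, 0]],
    [[0, 0, -0.1], [0, 0, 0]],
    [[-0.05, 0, -0.16], [0, 0, 0]],
    [[-0.07, 0, -0.18], [0, 0, 0]],
    [[-0.07, 0, -0.18], [0, 0, 0]],
    [[-0.07, 0, -0.18], [0, 0, 0]]
  ],
  "gripper": 0.05
}}

```text
time_s: 57.5
position: [0.4891, 0.3862, 0.2688]
tcp_rot: [[0.99, -0.141, 0.002], [-0.141, -0.99, 0.002], [0.002, -0.002, -1.0]]
force: [-0.5, -0.8, 0.2]
opening: 0.572
```

Run:
```python
from h import *
plan(.5,.37,.25,-8)
w=cap('wrist','w7.png'); c=cap('scene','s7.png')
u,v=np.int32(proj(w,(.545,.3757,.1))); x,y=max(0,u-65),max(0,v-65); print(x,y)
A=cv2.resize(w['pixels'][y:y+130,x:x+130],(400,400),interpolation=cv2.INTER_CUBIC)
B=cv2.resize(c['pixels'][160:360,50:250],(400,400),interpolation=cv2.INTER_CUBIC)
D=cv2.resize(c['pixels'][70:300,160:410],(400,368)); S=cap('side')['pixels'][90:330,110:430]
cv2.imwrite('pics/f.png',np.hstack([A,B]))
for n,p in (('small',(.4315,-.374)),('medium',(.502,-.369)),('large',(.575,-.3645))):
    print(n,(np.array(proj(c,(*p,DIM[n][1]+.003)))-[50,160])*2+400*np.array([1,0]),(np.array(proj(c,(*p,.003)))-[50,160])*2+[400,0])
```

```text
plan [0.013  0.0145 0.0188] [-0.002 -0.002 -0.001] t 57.5 pos [0.4891 0.3862 0.2688] F [-0.5 -0.8  0.2] op 49.8 yaw -8.1 j [ 28.  27.  79.   0.  73. 126.]
193 70
small [502.79938085 186.16323977] [512.29433519 210.93666186]
medium [533.35627715 204.02905908] [545.64865421 238.83116203]
large [568.28402737 224.93871213] [582.80800578 270.7019457 ]
```

View pics/f.png

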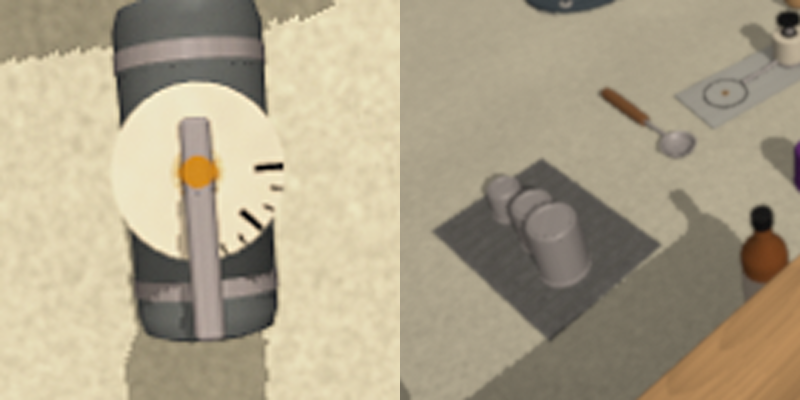

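The lever lies along the shut direction: all ticks from 15° to 90° are exposed and the shut tick is covered. Small and medium match their expected pixels. Large appears at (552,217), not the expected (568,225). I'll measure that.

Run:
```python
from h import *
c=cap('scene'); s=cap('side')
f=lambda x,y:(50+(x-400)/2,160+y/2)
print('large top',onz(c,*f(552,217),.083),'base',onz(c,*f(566,270),.003))
print('med top',onz(c,*f(530,204),.065),'small top',onz(c,*f(503,186),.048))
L=cv2.cvtColor(c['pixels'],cv2.COLOR_BGR2LAB).astype(int)
m=((L[...,0]>106)&(L[...,2]<137)).astype(np.uint8)
P={'small':[.4315,-.374],'medium':[.502,-.369],'large':[.56,-.37]}
def cost(q):
    a=np.zeros((384,512),np.uint8);b=a.copy()
    for i,(n,(r,h)) in enumerate(DIM.items()):
        a|=sil(c,q[2*i],q[2*i+1],.003,r,h); b|=sil(c,q[2*i],q[2*i+1],-.003,r+.006,h+.012)
    return -(int((a&m).sum())-int((a&(1-m)).sum())-int((b&(1-a)&m).sum()))/int(a.sum())
best=min((minimize(cost,[.4315,-.374,.502,-.369,x,y],method='Nelder-Mead',options=dict(initial_simplex=np.vstack([[.4315,-.374,.502,-.369,x,y]]+[np.array([.4315,-.374,.502,-.369,x,y])+.006*np.eye(6)[i] for i in range(6)]),maxiter=400)) for x in (.55,.575) for y in (-.38,-.3645)),key=lambda o:o.fun)
print(best.x.round(4),best.fun)
print('jet?',onz(c,*f(725,92.5),.004))
```

```text
large top [ 0.552  -0.3705  0.083 ] base [ 0.5597 -0.3771  0.003 ]
med top [ 0.4991 -0.3716  0.065 ] small top [ 0.4314 -0.3737  0.048 ]
[ 0.4325 -0.3696  0.5086 -0.3675  0.5513 -0.3755] -0.5499412455934195
jet? [ 0.4572 -0.0359  0.004 ]
```

Large stands about 20 mm from where I released it, next to medium and well inside the mat, probably from the knock. Its edge slope in the picture (about 0.30) matches an upright cylinder (0.315). I'll confirm the scene is at rest and that the robot is clear, then hand in.

Run:
```python
from h import *
a=cv2.imread('pics/s7.png').astype(int); b=cap('scene')['pixels'].astype(int)
print('mat area change',abs(a-b)[220:340,60:200].max(),'whole',abs(a-b).max())
i=cv2.imread('pics/scene0.png').astype(int); d=abs(i-b).max(2)
for n,(x,y) in dict(spoon=(185,228),pear=(249,155),jug=(290,262),jar=(328,222),oil=(231,288),bowl=(359,178),red=(280,179),purple=(257,242),plunger=(244,172)).items(): print(n,np.median(d[y-8:y+9,x-8:x+9]).item())
plan(.5,.37,.25,-8)
order.hand_in()
```

```text
mat area change 3 whole 22
spoon 4.0
pear 3.0
jug 3.0
jar 3.0
oil 2.0
bowl 2.0
red 3.0
purple 2.0
plunger 3.0
plan [0.0126 0.0141 0.018 ] [-0.001 -0.    -0.002] t 57.8 pos [0.4895 0.3857 0.268 ] F [ 0.4 -0.5 -0.3] op 49.9 yaw -8.1 j [ 28.  27.  79.   0.  73. 126.]
the job is handed in; nothing more can be done
```

I handed the job in at 57.8 s. All three canisters were rinsed in order of size and stand mouth down on the mat, and the tap is shut.

- **Tap:** I set it to half (the lever covered the 45° tick) and later turned it back until it met its stop. The last picture shows it over the shut tick.
- **Rinsing:** Small, medium and large each stood over the jet, about 3 mm off centre at most. Each time I pressed the plunger until it bottomed at about 65 mm with 16–21 N. It had sprung back up in the last picture.
- **Final checks:** The mat area was still between the last two pictures. The bystanders, the red and purple look-alikes and the plunger matched the first picture. The gripper was clear of everything.
- **One disagreement:** The large canister stands about 20 mm from where I released it, next to the medium one and well inside the mat, probably from the announced knock. I judged it upright from its edge slope in the picture (about 0.30, against 0.315 expected) and did not look from close by. My automatic outline fit was unreliable against the grey mat, so I read the positions there from the picture.

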